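# Lock the turntable brake with the key rod

## Robot

A 6-joint arm with a two-finger parallel gripper is mounted at the origin on the work surface. World frame = base frame: x ahead of the robot, y to its left, z up, the work surface at z = 0. Lengths are in m, angles in rad, forces in N, time in s.
With the tool pointing down it reaches from about 0.35 to 0.975 m from the base axis. Payload 4.9 kg.
Tool frame: the origin (TCP) lies at the very end of the fingers, on their centre line; the grasp point (between the pads) lies 19 mm behind it; z points along the fingers, y is the line along which they close (so a half turn about z gives the same grasp; the last joint's range is limited). The gripper opens to 85 mm and grips with 20 to 120 N. Pads are 22 mm wide; open, the fingers measure 114 mm over their backs; the gripper's body (76 mm by 85 mm) begins 54 mm behind the grasp point. The pads swing forward as they close: fully open they stand 13 mm farther back than shut.
Start: joints at [-1.368, 0.053, 1.613, -0, 1.476, -0.119], TCP at [0.198, -0.593, 0.231] pointing down, gripper open.
Joint ranges: [-3.01, 3.01], [-1.01, 2.22], [0.06, 2.58], [-1.02, 4.17], [0.09, 2.62], [-3.14, 3.14]. Speed limits (rad/s): [2.57, 2.57, 3.14, 3.14, 3.14, 3.14].

## Interface

Orientations are given as a rotation vector (axis times angle).
In Python, from station import ctrl gives the robot as it stands. The module is installed in compiled form; this text tells all that it offers.
- The arm moves only by the tool jog_arm, never from a script. Its argument "steps" is a list of rows, each an object with "delta_rot": the turn, a rotation vector about the tool's x, y, z in degrees, a list of three; "linear": the shift along the tool's x, y, z in m, a list of three; "grip": the finger opening in m, from 0 to 0.0854. In form: [{"delta_rot": [rx, ry, rz], "linear": [x, y, z], "grip": grip}, ...]. A call has 1 to 10 rows; each row shifts and turns the commanded pose from where the row before left it, along the tool's axes as they then stand; what a row does not reach is not made up. A row lasts 1/10 s, in which the tool goes at most 50 mm and 8.59 degrees, less where a joint would pass 70% of its speed; a pose out of reach is approached as far as the arm can. A call with a gripper value outside its range is refused whole. The fingers move at their own pace and stop on an object; "newtons" is the grip in N (left out, the last holds). Time passes only in rows, so rows that do not move let the fingers close. It gives the time, the measured TCP pose, the force, the opening and the grip force at its end, in the units of the state.
- ctrl.get_obs(): the state, without advancing time (a new reading comes with each control period).
- ctrl.get_image(name): name is "scene" or "side" or "wrist"; returns (picture, depth): 384x512x3 uint8, red, green, blue; 384x512 float32, m along the optical axis (not along the pixel's ray), 0 where there is no reading.
- ctrl.camera_info(name): a dict with "camera_matrix" (3x3 intrinsics, pixels), "R" (3x3) and "t" (3): a world point X has camera coordinates R X + t; the wrist camera has in their place "T_tool_cam" (4x4, takes a point from camera to tool coordinates, whose origin is the TCP and whose axes are the flange's). Camera axes: x right, y down, z forward; pixel columns grow to the right and rows downward; lengths in m; the calibration is good to about 2 mm. The wrist camera is an equidistant fisheye: a pixel r from the principal point sees the ray r / f radians off the axis. A picture is of the moment at which its call begins: read the wrist's pose just before it. camera_info takes no time and is no camera call.
- ctrl.finish_job(): hands the job in; it is judged then, once.
The state is a dict: "t": time; "q": joint angles; "dq": joint speeds; "effort": joint torques, N m; "tool_pos": TCP position; "tool_rot": TCP orientation; "contact_force": force on the tool from outside, world axes, zero at the start; "wrist_torque": the same for the moment, N m; "opening": finger opening in m; "grip_force": force on a finger pad.
Only numpy, scipy, OpenCV 4.12 (cv2) and the standard library are available. Lean on these libraries where they do the work, as an engineer would, in place of code of your own. Each camera call takes 0.05 s, during which the arm holds its last target. There are 200 camera calls.

## Task

Lock the turntable's brake: take the blue-handled steel rod from the wooden tray, put it through the loop of the brass screw eye and with it turn the eye clockwise (seen from above) until it comes up against its stop, fully home, without touching the eye with the gripper and without wrenching it hard against the stop. After that swing the raised red clamp lever down until it is shut. Lay the rod back down in the tray, wholly inside and out of the eye, and leave the gourd, the jar and the canister standing where they are.

Things in the scene. Friction and masses are not known exactly. Their poses are not given: they have to be found in the camera images.
- rod_grip (a point): centre of the handle of the key rod: a blue box 70 mm long, 15 mm wide, 18 mm high, with a round steel shank of 9 mm diameter that leaves the middle of its front end and runs straight on for 95 mm to a rounded tip. x points along the rod to the tip, z is up. About 0.16 kg; it balances about 18 mm ahead of this point.
- rod_tip (a point): the rounded tip of the rod's steel shank, 130 mm ahead of the handle's centre along x, on the same line.
- tray: small wooden tray fixed to the counter, 240 mm (x) by 150 mm (y), walls 6 mm thick and 20 mm high, floor 6 mm thick; origin at the centre of its underside, on the counter.
- eye_loop (a point): centre of the hole in the loop of the brass screw eye standing on the brake block, 83 mm above the counter. x is the level axis of the hole (the rod goes in along it), z is up; the eye turns about z. At its hard stop (fully home) x points along the block's -x, straight away from the turntable; at the start 1.2 to 1.9 rad clockwise are still to be turned to get there.
- eye: the eye's loop, origin and axes as point eye_loop. Its hole is an octagon 17 mm across flats; the band is 16 mm wide along the hole and 5 mm thick (27 mm outside). The rod in it has about 0.5 rad of play in yaw to either side before it bites and turns the eye, which takes 0.22 N m of steady friction and does not spring back.
- block: grey brake block fixed to the counter at the turntable's near rim; origin on the counter, x towards the turntable's centre, 215 mm along x. Its top, 57 mm above the counter, spans x -30 to 85, y -65 to 65 mm; the eye stands at x 0, y -30 mm. The white turntable disc is 340 mm across, its top 42 mm above the counter; it turns only against stiff friction.
- lever (a joint): angle of the red clamp lever in rad: 0 is shut (lying level along the block's +y), larger is raised; it starts raised by 0.85 to 1.1, swings against a friction of 0.12 N m and stays where it is left.
- lever_hinge (a point): the lever's hinge line, at x = 60, y = 20 mm on the block, 70 mm above the counter; the hinge line runs along the block's x.
- lever_tip (a point): centre of the upper face of the red pad at the lever's free end, 76 mm from the hinge; the pad is 20 mm by 24 mm and 10 mm thick, its upper face 5 mm above the lever's middle plane. When shut it is 75 mm above the counter and overhangs the block's end.
- gourd: calabash gourd cup, 76 mm across, 94 mm high, with a chrome bombilla that rises to 150 mm; origin at the centre of its foot. It stands loose on the turntable.
- jar: glass jar with a bail clamp lid, 76 mm across, 112 mm high; origin at the centre of its foot. It stands loose on the turntable.
- canister: grey plastic canister with a black lid, 80 mm across, 116 mm high; origin at the centre of its foot. It stands loose on the turntable.
- rod: the whole key rod; origin at the middle of the handle's underside, 9 mm below the point rod_grip, same axes.
There are look-alikes about, which are no part of the job. What is shaped like the block but green or turquoise is not meant.

How it is judged:
By the outcome, as a careful person would: the job done as asked, in the order asked, and still so for the second after the job is handed in, with the robot touching nothing.
It also fails if it takes over 72 s, if anything falls off the work surface, if the arm or the gripper's body presses on something with over 40 N, if the wrist force passes 120 N, or if a joint passes its speed limit or range.

## Working session

There is one attempt and no reset: what is moved stays moved. The work goes in short steps, Python scripts to look and compute and a tool call to move; the robot and the scene stay as the last step left them, time stands still between calls to the robot, and variables do not carry over. Pictures are saved under pics/ and viewed, at most 10 in all, crops included, and the job is handed in when it is done.

Besides the shell and the picture viewer there is one more tool, called after "Emit:" by a JSON object that holds its "name" and its "arguments", one argument or row to a line. jog_arm: Moves the arm, as the interface text tells. Its arguments: {"type":"object","properties":{"steps":{"type":"array"},"newtons":{"type":"number"}},"required":["steps"]}

```bash
mkdir -p pics; ls
cat > h.py <<'E'
import numpy as np, cv2
from scipy.spatial.transform import Rotation as Rn
from station import ctrl
def grab(n,tag):
    o=ctrl.get_obs(); p,d=ctrl.get_image(n); np.savez(f'pics/{tag}.npz',p=p,d=d,pos=o['tool_pos'],rot=o['tool_rot']); cv2.imwrite(f'pics/{tag}.png',p[:,:,::-1]); return p,d,o
def world(n,d):
    c=ctrl.camera_info(n); K=np.array(c['camera_matrix']); R=np.array(c['R']); t=np.array(c['t'])
    v,u=np.mgrid[:d.shape[0],:d.shape[1]]
    X=np.stack([(u-K[0,2])/K[0,0]*d,(v-K[1,2])/K[1,1]*d,d],-1)
    return (X-t)@R
def load(tag):
    z=np.load(f'pics/{tag}.npz'); return z['p'],z['d']
E
python3 - <<'E'
from h import *
for n in('scene','side'):
    grab(n,n+'0'); print(ctrl.camera_info(n))
a=cv2.imread('pics/scene0.png');b=cv2.imread('pics/side0.png')
cv2.imwrite('pics/s0.png',cv2.resize(a,(800,600)));
cv2.imwrite('pics/d0.png',cv2.resize(b,(800,600)));
print(ctrl.get_obs())
E
```

```text
pics
{'camera_matrix': array([[401.96724131,   0.        , 255.04557558],
       [  0.        , 401.96724131, 188.78997586],
       [  0.        ,   0.        ,   1.        ]]), 'R': array([[ 0.32181618,  0.94670926,  0.01326382],
       [ 0.75597281, -0.2484941 , -0.60560367],
       [-0.57003462,  0.20492015, -0.79565587]]), 't': array([-0.20221206, -0.39865745,  1.49875277])}
{'camera_matrix': array([[425.27913533,   0.        , 261.07743649],
       [  0.        , 425.27913533, 195.11712761],
       [  0.        ,   0.        ,   1.        ]]), 'R': array([[-9.21223656e-01, -3.89033278e-01,  2.88448708e-04],
       [-2.74668961e-01,  6.49885614e-01, -7.08664696e-01],
       [ 2.75506691e-01, -6.52917910e-01, -7.05545367e-01]]), 't': array([0.55224852, 0.19389775, 0.96014128])}
{'t': 0.1, 'q': array([-1.36798312e+00,  5.32982431e-02,  1.61413198e+00, -1.24703212e-05,
        1.47602182e+00, -1.19005950e-01]), 'dq': array([-0.00119258, -0.00230881, -0.00224443,  0.00063547,  0.00128932,
        0.00045605]), 'effort': array([ 9.93625099e-05, -3.94899559e+01, -3.71364927e+01, -1.95127991e-04,
        3.84193962e-03, -7.02407679e-07]), 'tool_pos': array([ 0.19756312, -0.59236392,  0.23019614]), 'tool_rot': array([-3.09917589e+00, -5.03038011e-01,  1.41750961e-04]), 'contact_force': array([-0.27951163, -0.49063725,  0.99551447]), 'wrist_torque': array([0.03847238, 0.03022576, 0.01503378]), 'grip_force': 0.0, 'opening': 0.08570416917118592}
```

View pics/s0.png

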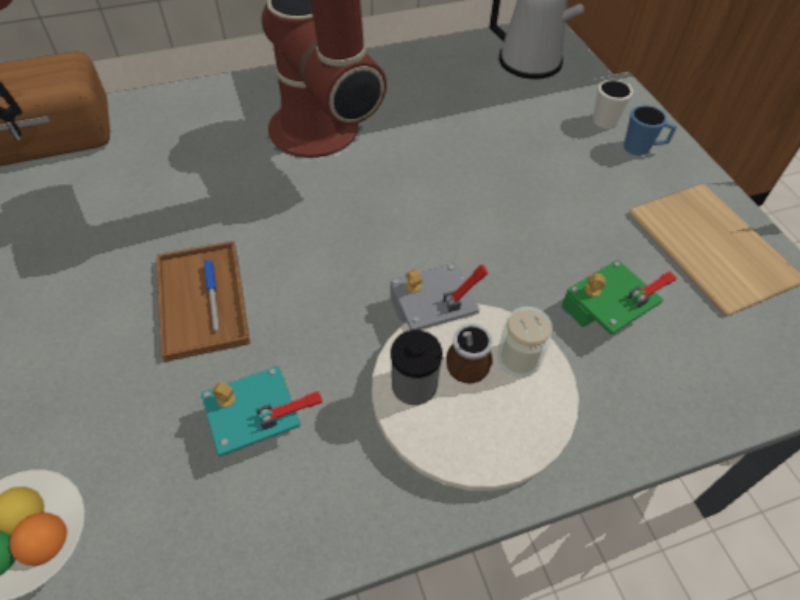

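View pics/d0.png

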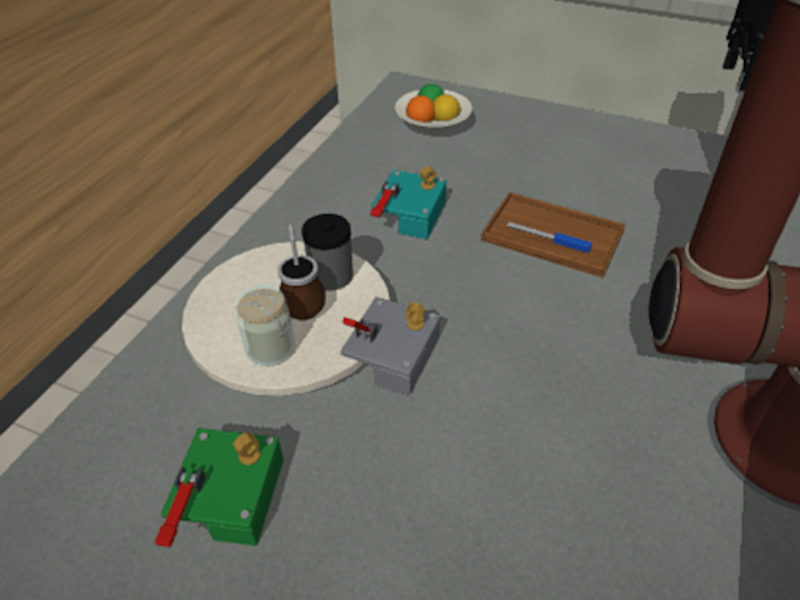

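The scene view (800x600) shows the blue-handled rod in the wooden tray, with the handle at (210,275) and the tip at (214,328).

- **Screw eye:** the candidates are (414,280) on the grey block, (222,393) on the turquoise and (596,285) on the green. I choose the grey one.
- **Lever:** the candidates are (470,285) on the grey block, (295,407) and (655,287). I choose the grey one again.
- **Rod:** the only blue-handled one is in the tray. The blue cup at (648,128) is not it.

Next I measure these points.

```bash
cat > m.py <<'E'
from h import *
def comp(mask,seed):
    n,l=cv2.connectedComponents(mask.astype(np.uint8)); v,u=seed
    w=l[v-4:v+5,u-4:u+5]; k=np.bincount(w[w>0]).argmax() if (w>0).any() else -1
    return l==k
seeds={'scene':dict(rod=(210,275),tray=(175,300),block=(430,285),eye=(414,280),lever=(475,279)),
 'side':dict(rod=(572,242),tray=(510,245),block=(395,350),eye=(416,316),lever=(355,325))}
for n in('scene','side'):
    p,d=load(n+'0'); W=world(n,d); hsv=cv2.cvtColor(p,cv2.COLOR_RGB2HSV).astype(int); H,S,V=hsv[...,0],hsv[...,1],hsv[...,2]
    s={k:(int(b*.64),int(a*.64)) for k,(a,b) in seeds[n].items()}
    print(n,{k:hsv[v].tolist() for k,v in s.items()},{k:W[v].round(3).tolist() for k,v in s.items()})
    m=comp((H>100)&(H<130)&(S>120)&(d>0),s['rod']); P=W[m]; T=P[P[:,2]>np.median(P[:,2])-.004]
    r=cv2.minAreaRect((T[:,:2]*1000).astype(np.float32)); print('handle',len(P),P.mean(0).round(4),np.percentile(P[:,2],[5,50,95]).round(4),r)
    c=T.mean(0); 
    # shank: grey pixels in tray near
    q=(np.hypot(W[...,0]-c[0],W[...,1]-c[1])<.15)&(S<70)&(W[...,2]>.008)&(W[...,2]<.04)&(d>0); q=comp(q,(int(round(np.argwhere(q)[:,0].mean())),int(round(np.argwhere(q)[:,1].mean())))) if q.any() else q
    Q=W[q]; print('shank',len(Q),Q.mean(0).round(4) if len(Q) else '', Q.min(0).round(3) if len(Q) else '',Q.max(0).round(3) if len(Q) else '')
    m=(abs(W[...,2]-.057)<.006)&(d>0)&(S<60); m=comp(m,s['block']); P=W[m]; print('block',len(P),P.mean(0).round(4),cv2.minAreaRect((P[:,:2]*1000).astype(np.float32)))
    m=comp((H<8)|(H>172)&(S>150)&(W[...,2]>.06)&(S>150),s['lever'])&(S>150); P=W[m]; print('lever',len(P),P.mean(0).round(4),P.min(0).round(4),P.max(0).round(4))
    i=P[:,2].argmax(); print(' top',P[i].round(4))
    b=(np.hypot(W[...,0]-W[s['eye']][0],W[...,1]-W[s['eye']][1])<.03)&(S>90)&(H>10)&(H<35)&(W[...,2]>.06); P=W[b]; print('eye',len(P),P.mean(0).round(4),P.min(0).round(4),P.max(0).round(4))
    m=(H>3)&(H<20)&(S>90)&(np.hypot(W[...,0]-c[0],W[...,1]-c[1])<.25)&(d>0)&(W[...,2]<.03); 
    for lo,hi in((.002,.010),(.016,.026)):
        P=W[m&(W[...,2]>lo)&(W[...,2]<hi)]; print('tray',lo,len(P),cv2.minAreaRect((P[:,:2]*1000).astype(np.float32)))
E
python3 m.py
python3 - <<'E'
from h import *
a=cv2.imread('pics/scene0.png')[150:220,235:330];b=cv2.imread('pics/side0.png')[180:255,210:290]
x=cv2.resize(a,(400,int(70*400/95)),interpolation=cv2.INTER_CUBIC);y=cv2.resize(b,(400,375),interpolation=cv2.INTER_CUBIC)
o=np.zeros((375,800,3),np.uint8);o[:x.shape[0],:400]=x;o[:,400:]=y;cv2.imwrite('pics/c1.png',o)
E
```

```text
scene {'rod': [109, 187, 161], 'tray': [14, 140, 131], 'block': [120, 8, 131], 'eye': [19, 140, 144], 'lever': [1, 199, 124]} {'rod': [0.399, -0.301, 0.025], 'tray': [0.422, -0.373, 0.005], 'block': [0.573, 0.078, 0.057], 'eye': [0.579, 0.042, 0.092], 'lever': [0.632, 0.134, 0.123]}
handle 91 [ 0.3963 -0.3011  0.0248] [0.0149 0.0257 0.0289] ((395.59027099609375, -300.8784484863281), (14.730308532714844, 65.6594009399414), 87.23764038085938)
shank 95 [ 0.4729 -0.3058  0.019 ] [ 0.42  -0.315  0.008] [ 0.521 -0.294  0.024]
block 1273 [0.6027 0.0736 0.0586] ((597.3536376953125, 77.58909606933594), (130.9672393798828, 117.64176177978516), 89.7379150390625)
lever 146 [0.6347 0.1236 0.1193] [ 0.6211 -0.2148  0.079 ] [1.2208 0.1509 0.9537]
 top [ 1.2208 -0.2148  0.9537]
eye 110 [0.5729 0.045  0.0807] [0.5574 0.0337 0.0609] [0.5836 0.0566 0.1019]
tray 0.002 2256 ((435.90179443359375, -327.920654296875), (152.2240753173828, 240.40614318847656), 86.29151916503906)
tray 0.016 523 ((436.170654296875, -324.7500305175781), (150.1201934814453, 240.95933532714844), 86.38994598388672)
side {'rod': [10
[... 364 characters left out ...]
375), (20.806812286376953, 67.18360137939453), 86.9417953491211)
shank 88 [ 0.4713 -0.3023  0.0158] [ 0.426 -0.31   0.01 ] [ 0.518 -0.295  0.022]
block 1629 [0.5905 0.0883 0.0557] ((593.636474609375, 80.30046844482422), (115.26441955566406, 132.16734313964844), 0.2688915431499481)
lever 57 [0.6164 0.15   0.1344] [0.2975 0.0663 0.0411] [0.6843 0.7157 0.8147]
 top [0.2975 0.7157 0.8147]
eye 149 [0.5658 0.0522 0.0809] [0.5532 0.0401 0.0602] [0.581  0.063  0.0973]
tray 0.002 1790 ((435.72125244140625, -321.6391906738281), (155.5377655029297, 245.44308471679688), 86.11494445800781)
tray 0.016 365 ((431.3567199707031, -321.7914123535156), (155.71824645996094, 238.73516845703125), 86.5848388671875)
```

View pics/c1.png

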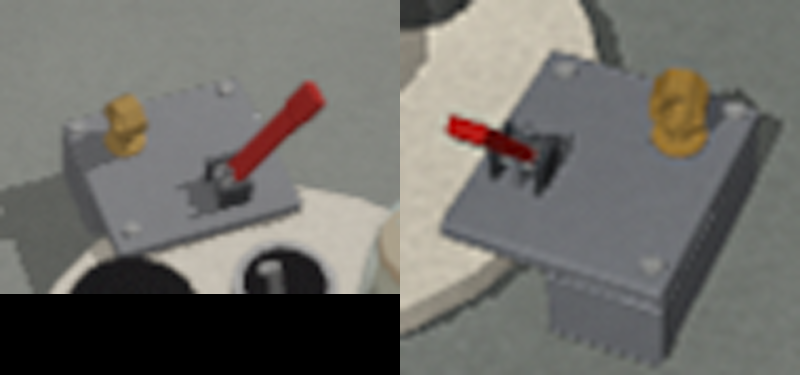

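The crop shows the grey block with the brass eye at left (125,125) and right (680,105). The red lever is at left (280,130) and right (480,135). The block is almost aligned with the world axes, with its origin near (0.568, 0.079). The measured eye is near (0.569, 0.049), which fits the given offset. The next move is towards the tray for a wrist view.

```bash
cat >> h.py <<'E'
def plan(x,y,z,yaw,pos=None,rot=None):
    "turn about tool z in deg, then shift in tool axes after the turn (tool pointing down)"
    o=ctrl.get_obs(); R=Rn.from_rotvec(o['tool_rot']).as_matrix()
    G=np.array([[np.cos(yaw),np.sin(yaw),0],[np.sin(yaw),-np.cos(yaw),0],[0,0,-1]]).T
    G=np.array([[np.cos(yaw),np.sin(yaw),0],[np.sin(yaw),-np.cos(yaw),0],[0,0,-1]])  # columns x,y,z
    dr=np.degrees(Rn.from_matrix(R.T@G).as_rotvec()); d=np.array([x,y,z])-o['tool_pos']
    print('rot',dr.round(2),'lin',(G.T@d).round(4),'F',o['contact_force'].round(1))
def wworld(d,pos,rot):
    c=ctrl.camera_info('wrist'); K=np.array(c['camera_matrix']); T=np.array(c['T_tool_cam'])
    v,u=np.mgrid[:d.shape[0],:d.shape[1]]; a=(u-K[0,2])/K[0,0]; b=(v-K[1,2])/K[1,1]; r=np.hypot(a,b)+1e-9
    s=np.tan(r)/r; s=np.where(r<1.4,s,np.nan); X=np.stack([a*s*d,b*s*d,d],-1)
    X=X@T[:3,:3].T+T[:3,3]; return X@Rn.from_rotvec(rot).as_matrix().T+pos
E
python3 - <<'E'
from h import *
print(ctrl.camera_info('wrist'))
plan(.43,-.30,.25,-.064)
E
```

```text
{'camera_matrix': array([[297.31863964,   0.        , 254.94045203],
       [  0.        , 297.31863964, 189.93428817],
       [  0.        ,   0.        ,   1.        ]]), 'T_tool_cam': array([[-5.00188792e-05, -9.61668769e-01, -2.74213741e-01,
         6.99848223e-02],
       [ 9.99999994e-01, -7.50189086e-05,  8.06832748e-05,
        -4.79237350e-04],
       [-9.81618012e-05, -2.74213736e-01,  9.61668767e-01,
        -1.41643308e-01],
       [ 0.00000000e+00,  0.00000000e+00,  0.00000000e+00,
         1.00000000e+00]])}
rot [-1.100e-01  1.000e-02  2.211e+01] lin [ 0.2133 -0.3066 -0.0198] F [-0.3 -0.5  1. ]
```

Emit:
{"name": "jog_arm", "arguments": {
  "steps": [
    {"delta_rot":[0,0,7.4],"linear":[0,0,-0.007],"grip":0.085},
    {"delta_rot":[0,0,7.4],"linear":[0,0,-0.007],"grip":0.085},
    {"delta_rot":[0,0,7.3],"linear":[0,0,-0.006],"grip":0.085},
    {"delta_rot":[0,0,0],"linear":[0.03,-0.044,0],"grip":0.085},
    {"delta_rot":[0,0,0],"linear":[0.03,-0.044,0],"grip":0.085},
    {"delta_rot":[0,0,0],"linear":[0.03,-0.044,0],"grip":0.085},
    {"delta_rot":[0,0,0],"linear":[0.03,-0.044,0],"grip":0.085},
    {"delta_rot":[0,0,0],"linear":[0.03,-0.044,0],"grip":0.085},
    {"delta_rot":[0,0,0],"linear":[0.03,-0.044,0],"grip":0.085},
    {"delta_rot":[0,0,0],"linear":[0.03,-0.044,0],"grip":0.085}
  ]
}}

```text
t: 1.1
tool_pos: [0.4136, -0.3149, 0.2509]
tool_rot: [-3.14, 0.101, 0.0]
contact_force: [0.3, -0.0, -0.2]
opening: 0.0849
grip_force: 0.0
```

Emit:
{"name": "jog_arm", "arguments": {
  "steps": [
    {"delta_rot":[0,0,0],"linear":[0,0,0],"grip":0.085},
    {"delta_rot":[0,0,0],"linear":[0,0,0],"grip":0.085}
  ]
}}

```text
t: 1.3
tool_pos: [0.4132, -0.316, 0.2509]
tool_rot: [3.14, -0.096, -0.001]
contact_force: [-1.5, -1.0, -0.0]
opening: 0.0852
grip_force: 0.0
```

```bash
cat > rodm.py <<'E'
from h import *
import sys
tag=sys.argv[1]
p,d,o=grab('wrist',tag); W=wworld(d,o['tool_pos'],o['tool_rot']); hsv=cv2.cvtColor(p,cv2.COLOR_RGB2HSV).astype(int); H,S,V=hsv[...,0],hsv[...,1],hsv[...,2]
m=(H>100)&(H<130)&(S>120)&(d>0); P=W[m]; print(len(P),np.percentile(P[:,2],[5,50,95]).round(4))
T=P[P[:,2]>np.percentile(P[:,2],80)-.004]; r=cv2.minAreaRect((T[:,:2]*1000).astype(np.float32)); print('handle',r)
c=np.array(r[0])/1000
q=(np.hypot(W[...,0]-c[0]-.08,W[...,1]-c[1])<.07)&(S<60)&(W[...,2]>.010)&(W[...,2]<.03)&(d>0); Q=W[q]
if len(Q)>10:
    l=cv2.fitLine((Q[:,:2]*1000).astype(np.float32),cv2.DIST_HUBER,0,.01,.01).ravel(); print('shank',len(Q),Q.mean(0).round(4),Q.min(0).round(4),Q.max(0).round(4),'yaw',np.arctan2(l[1],l[0]),l)
print(o['tool_pos'],o['tool_rot'])
E
python3 rodm.py w1
```

```text
801 [0.015  0.023  0.3468]
handle ((417.8812255859375, -315.19415283203125), (146.93295288085938, 31.83636474609375), 86.01795959472656)
shank 472 [ 0.4775 -0.3044  0.0177] [ 0.4292 -0.3108  0.0143] [ 0.5223 -0.2523  0.0204] yaw -0.0634609 [ 9.9798703e-01 -6.3418314e-02  4.7730185e+02 -3.0448505e+02]
[ 0.41321371 -0.31599402  0.25089235] [ 3.14011520e+00 -9.62622389e-02 -1.24841269e-03]
```

Run:
```python
from h import *
z=np.load('pics/w1.npz'); p,d=z['p'],z['d']; W=wworld(d,z['pos'],z['rot']); hsv=cv2.cvtColor(p,cv2.COLOR_RGB2HSV).astype(int)
H,S,V=hsv[...,0],hsv[...,1],hsv[...,2]
m=(H>100)&(H<130)&(S>120)&(d>0)&(W[...,2]<.04); P=W[m]; T=P[P[:,2]>.02]; print(len(T),T[:,2].mean(),cv2.minAreaRect((T[:,:2]*1000).astype(np.float32)))
m=(W[...,2]>.016)&(W[...,2]<.024)&(d>0)&(H>3)&(H<20)&(S>90); P=W[m]; print(len(P),cv2.minAreaRect((P[:,:2]*1000).astype(np.float32)))
plan(.394,-.299,.06,-.0635)
```

```text
544 0.02273425536383214 ((393.7636413574219, -298.7913513183594), (13.066250801086426, 67.7301025390625), 86.13017272949219)
2718 ((270.0066223144531, -372.0993957519531), (712.6237182617188, 559.213623046875), 78.59139251708984)
rot [-0.    0.05  0.01] lin [-0.0198 -0.0167  0.1909] F [-0.6  0.6 -0.1]
```

Emit:
{"name": "jog_arm", "arguments": {
  "steps": [
    {"delta_rot":[0,0,0],"linear":[-0.005,-0.0042,0.038],"grip":0.04},
    {"delta_rot":[0,0,0],"linear":[-0.005,-0.0042,0.038],"grip":0.04},
    {"delta_rot":[0,0,0],"linear":[-0.005,-0.0042,0.038],"grip":0.04},
    {"delta_rot":[0,0,0],"linear":[-0.005,-0.0042,0.038],"grip":0.04},
    {"delta_rot":[0,0,0],"linear":[0,0,0.038],"grip":0.04},
    {"delta_rot":[0,0,0],"linear":[0,0,0],"grip":0.04},
    {"delta_rot":[0,0,0],"linear":[0,0,0],"grip":0.04},
    {"delta_rot":[0,0,0],"linear":[0,0,0],"grip":0.04}
  ]
}}

```text
t: 2.15
tool_pos: [0.3951, -0.301, 0.064]
tool_rot: [3.137, -0.102, 0.005]
contact_force: [-0.2, -0.8, 0.2]
opening: 0.0399
grip_force: 0.0
```

```bash
python3 -c "
from h import *
print(ctrl.get_obs()['opening']);plan(.394,-.299,.010,-.0635)"
```

```text
0.039881363871666936
rot [ 0.17 -0.18 -0.09] lin [-0.0012 -0.0019  0.054 ] F [-0.2 -0.8  0.2]
```

Emit:
{"name": "jog_arm", "arguments": {
  "steps": [
    {"delta_rot":[0,0,0],"linear":[-0.001,-0.002,0.018],"grip":0.04},
    {"delta_rot":[0,0,0],"linear":[0,0,0.018],"grip":0.04},
    {"delta_rot":[0,0,0],"linear":[0,0,0.017],"grip":0.04},
    {"delta_rot":[0,0,0],"linear":[0,0,0],"grip":0.04},
    {"delta_rot":[0,0,0],"linear":[0,0,0],"grip":0.01},
    {"delta_rot":[0,0,0],"linear":[0,0,0],"grip":0.01},
    {"delta_rot":[0,0,0],"linear":[0,0,0],"grip":0.01},
    {"delta_rot":[0,0,0],"linear":[0,0,0],"grip":0.01},
    {"delta_rot":[0,0,0],"linear":[0,0,0],"grip":0.01},
    {"delta_rot":[0,0,0],"linear":[0,0,0],"grip":0.01}
  ],
  "newtons": 90
}}

```text
t: 3.15
tool_pos: [0.3946, -0.2985, 0.011]
tool_rot: [3.137, -0.1, 0.005]
contact_force: [-1.3, 0.1, 6.4]
opening: 0.0124
grip_force: 88.9
```

Emit:
{"name": "jog_arm", "arguments": {
  "steps": [
    {"delta_rot":[0,0,0],"linear":[0,0,-0.01],"grip":0.01},
    {"delta_rot":[0,0,0],"linear":[0,0,-0.03],"grip":0.01},
    {"delta_rot":[0,0,0],"linear":[0,0,-0.04],"grip":0.01},
    {"delta_rot":[0,0,0],"linear":[0,0,-0.04],"grip":0.01},
    {"delta_rot":[0,0,0],"linear":[0,0,-0.04],"grip":0.01},
    {"delta_rot":[0,0,0],"linear":[0,0,-0.04],"grip":0.01},
    {"delta_rot":[0,0,0],"linear":[0,0,-0.04],"grip":0.01},
    {"delta_rot":[0,0,-7],"linear":[0,0,0],"grip":0.01},
    {"delta_rot":[0,0,-7],"linear":[0,0,0],"grip":0.01},
    {"delta_rot":[0,0,-7],"linear":[0,0,0],"grip":0.01}
  ]
}}

```text
t: 4.15
tool_pos: [0.393, -0.2965, 0.2493]
tool_rot: [3.104, 0.481, 0.001]
contact_force: [-0.1, -0.0, -2.5]
opening: 0.0124
grip_force: 88.3
```

Emit:
{"name": "jog_arm", "arguments": {
  "steps": [
    {"delta_rot":[0,0,-7.3],"linear":[0,0,0],"grip":0.01},
    {"delta_rot":[0,0,-7.3],"linear":[0,0,0],"grip":0.01},
    {"delta_rot":[0,0,-7.3],"linear":[0,0,0],"grip":0.01},
    {"delta_rot":[0,0,-7.3],"linear":[0,0,0],"grip":0.01},
    {"delta_rot":[0,0,-7.3],"linear":[0,0,0],"grip":0.01},
    {"delta_rot":[0,0,-7.3],"linear":[0,0,0],"grip":0.01},
    {"delta_rot":[0,0,-7.3],"linear":[0,0,0],"grip":0.01},
    {"delta_rot":[0,0,-7.3],"linear":[0,0,0],"grip":0.01},
    {"delta_rot":[0,0,-7.3],"linear":[0,0,0],"grip":0.01},
    {"delta_rot":[0,0,-7],"linear":[0,0,0],"grip":0.01}
  ]
}}

```text
t: 5.15
tool_pos: [0.3929, -0.2964, 0.2487]
tool_rot: [2.215, 2.228, 0.0]
contact_force: [-1.2, 0.3, -2.4]
opening: 0.0128
grip_force: 88.3
```

```bash
python3 -c "
from h import *
o=ctrl.get_obs();print(o['opening'],o['tool_pos'],o['q']);plan(.52,-.08,.25,1.571)"
```

```text
0.012814783060948846 [ 0.39287855 -0.29641619  0.24869127] [-7.97774517e-01 -2.83403547e-01  1.89285653e+00  1.29286370e-04
  1.53210470e+00 -8.03654236e-01]
rot [ 0.01 -0.    0.32] lin [ 0.2164  0.1272 -0.0013] F [-1.2  0.3 -2.4]
```

Emit:
{"name": "jog_arm", "arguments": {
  "steps": [
    {"delta_rot":[0,0,0],"linear":[0.027,0.016,0],"grip":0.01},
    {"delta_rot":[0,0,0],"linear":[0.027,0.016,0],"grip":0.01},
    {"delta_rot":[0,0,0],"linear":[0.027,0.016,0],"grip":0.01},
    {"delta_rot":[0,0,0],"linear":[0.027,0.016,0],"grip":0.01},
    {"delta_rot":[0,0,0],"linear":[0.027,0.016,0],"grip":0.01},
    {"delta_rot":[0,0,0],"linear":[0.027,0.016,0],"grip":0.01},
    {"delta_rot":[0,0,0],"linear":[0.027,0.016,0],"grip":0.01},
    {"delta_rot":[0,0,0],"linear":[0.027,0.015,0],"grip":0.01},
    {"delta_rot":[0,0,0],"linear":[0,0,0],"grip":0.01},
    {"delta_rot":[0,0,0],"linear":[0,0,0],"grip":0.01}
  ]
}}

```text
t: 6.15
tool_pos: [0.5197, -0.0803, 0.2485]
tool_rot: [-2.219, -2.224, 0.001]
contact_force: [0.2, -0.3, -2.6]
opening: 0.0121
grip_force: 88.4
```

Run:
```python
from h import *
p,d,o=grab('wrist','w2'); cv2.imwrite('pics/w2b.png',cv2.resize(p[:,:,::-1],(800,600)))
W=wworld(d,o['tool_pos'],o['tool_rot']); hsv=cv2.cvtColor(p,cv2.COLOR_RGB2HSV).astype(int); H,S,V=hsv[...,0],hsv[...,1],hsv[...,2]
print(o['tool_pos'])
m=(S<40)&(abs(W[...,2]-.057)<.005)&(d>0)&(abs(W[...,0]-.595)<.1)&(abs(W[...,1]-.08)<.1); P=W[m]; print('block',len(P),P.mean(0),cv2.minAreaRect((P[:,:2]*1000).astype(np.float32)))
m=(np.hypot(W[...,0]-.569,W[...,1]-.049)<.035)&(W[...,2]>.063)&(W[...,2]<.12)&(d>0)&(S>70); P=W[m]; np.save('pics/eye.npy',P)
print('eye',len(P),P.mean(0),P.min(0),P.max(0)); T=P[P[:,2]>P[:,2].max()-.006]; print('top',len(T),T.mean(0),cv2.minAreaRect((T[:,:2]*1000).astype(np.float32)))
m=(np.hypot(W[...,0]-o['tool_pos'][0],W[...,1]-o['tool_pos'][1]-.08)<.06)&(W[...,2]>.2)&(W[...,2]<.3)&(d>0); P=W[m]; Q=P[P[:,1]>o['tool_pos'][1]+.045]
if len(Q)>10:
  l=cv2.fitLine((Q[:,:2]*1000).astype(np.float32),cv2.DIST_HUBER,0,.01,.01).ravel();print('shank',len(Q),Q.min(0),Q.max(0),np.degrees(np.arctan2(l[1],l[0])),l)
  for y in np.arange(Q[:,1].min(),Q[:,1].max(),.012): 
    k=Q[(Q[:,1]>=y)&(Q[:,1]<y+.012)]
    if len(k): print(k.mean(0).round(4),k[:,2].max().round(4))
```

```text
[ 0.51972243 -0.08028075  0.24851405]
block 7296 [0.59381939 0.06365794 0.05604232] ((596.9505004882812, 70.72726440429688), (114.87472534179688, 114.0396499633789), 0.161020889878273)
eye 485 [0.56833383 0.04735961 0.09111808] [0.55448168 0.03757345 0.06859531] [0.5844083  0.05926657 0.09745916]
top 304 [0.56898797 0.04826709 0.09468856] ((569.2861938476562, 48.371116638183594), (22.54285430908203, 16.3585147857666), 13.61841869354248)
shank 3114 [ 0.51564798 -0.03527629  0.25006338] [0.52449117 0.04179247 0.25791709] 89.74223 [4.4987807e-03 9.9998987e-01 5.2005743e+02 2.4433022e+00]
[ 0.52   -0.0294  0.2549] 0.2573
[ 0.5201 -0.0172  0.2548] 0.2574
[ 0.5201 -0.0052  0.2546] 0.257
[0.5201 0.0067 0.2546] 0.2579
[0.52   0.0186 0.2546] 0.2574
[0.5202 0.0306 0.2546] 0.2577
[0.5203 0.0391 0.2544] 0.2567
```

View pics/w2b.png

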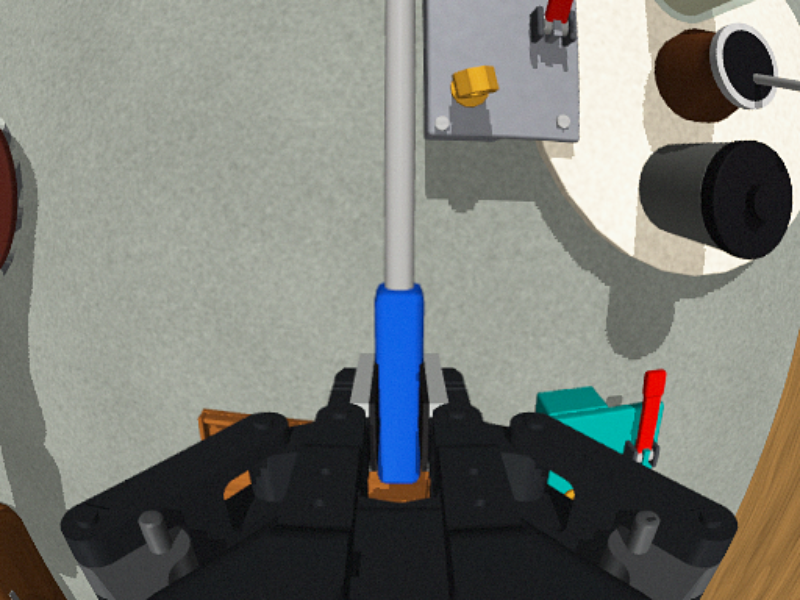

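The picture shows the rod held straight, its shank running along column 400. The eye is at (474,85), tilted about 13.6°, so its hole axis is at about 103.6° world yaw. That is 1.81 rad to go, within the stated range. The canister stands at (720,200). I check its clearance next.

Run:
```python
from h import *
z=np.load('pics/w2.npz'); p,d=z['p'],z['d']; W=wworld(d,z['pos'],z['rot'])
for nm,W2 in(('wrist',W),('scene',world('scene',load('scene0')[1]))):
    for lo,hi in((.150,.166),):
        m=(W2[...,2]>lo)&(W2[...,2]<hi)&(W2[...,0]>.62)&(W2[...,0]<.95)&(abs(W2[...,1]-.05)<.25)
        n,l,s,c=cv2.connectedComponentsWithStats(m.astype(np.uint8))
        for k in range(1,n):
            if s[k,4]>40: Q=W2[l==k]; print(nm,len(Q),Q.min(0).round(3),Q.max(0).round(3),Q.mean(0).round(3))
P=np.load('pics/eye.npy')
for t in(.090,.092,.094): 
    T=P[P[:,2]>t]; print(t,len(T),cv2.minAreaRect((T[:,:2]*1000).astype(np.float32)))
plan(.605,-.101,.15,1.808); plan(.605,-.101,.079,1.808)
```

```text
wrist 77 [0.757 0.061 0.15 ] [0.764 0.07  0.166] [0.76  0.066 0.159]
wrist 361 [ 0.739 -0.026  0.15 ] [ 0.765 -0.002  0.159] [ 0.749 -0.014  0.156]
scene 230 [0.734 0.137 0.15 ] [0.795 0.199 0.157] [0.763 0.168 0.152]
scene 301 [ 0.715 -0.051  0.15 ] [0.791 0.011 0.162] [ 0.754 -0.022  0.153]
0.09 348 ((568.8799438476562, 48.30567932128906), (25.54533576965332, 16.38360023498535), 13.120931625366211)
0.092 283 ((569.3948364257812, 48.39744186401367), (19.52799415588379, 16.3585147857666), 13.618420600891113)
0.094 222 ((569.5398559570312, 48.421878814697266), (15.529372215270996, 16.34823989868164), 13.81536865234375)
rot [ -0.02   0.02 -13.54] lin [-0.0396  0.0783  0.0985] F [-0.  -0.2 -2.6]
rot [ -0.02   0.02 -13.54] lin [-0.0396  0.0783  0.1695] F [-0.  -0.2 -2.6]
```

Emit:
{"name": "jog_arm", "arguments": {
  "steps": [
    {"delta_rot":[0,0,-6.8],"linear":[0,0,0],"grip":0.01},
    {"delta_rot":[0,0,-6.8],"linear":[0,0,0],"grip":0.01},
    {"delta_rot":[0,0,0],"linear":[-0.013,0.026,0.015],"grip":0.01},
    {"delta_rot":[0,0,0],"linear":[-0.013,0.026,0.015],"grip":0.01},
    {"delta_rot":[0,0,0],"linear":[-0.013,0.026,0.03],"grip":0.01},
    {"delta_rot":[0,0,0],"linear":[0,0,0.035],"grip":0.01},
    {"delta_rot":[0,0,0],"linear":[0,0,0.035],"grip":0.01},
    {"delta_rot":[0,0,0],"linear":[0,0,0.035],"grip":0.01},
    {"delta_rot":[0,0,0],"linear":[0,0,0],"grip":0.01},
    {"delta_rot":[0,0,0],"linear":[0,0,0],"grip":0.01}
  ]
}}

```text
t: 7.2
tool_pos: [0.6044, -0.1011, 0.0834]
tool_rot: [-1.943, -2.467, 0.001]
contact_force: [0.4, 0.4, -0.9]
opening: 0.0123
grip_force: 88.7
```

Run:
```python
from h import *
o=ctrl.get_obs(); print(o['tool_pos'],o['opening']); plan(.605,-.101,.079,1.808)
p,d,o=grab('wrist','w3'); W=wworld(d,o['tool_pos'],o['tool_rot'])
a=p[:200,150:350,::-1]; cv2.imwrite('pics/w3c.png',cv2.resize(a,(600,600),interpolation=cv2.INTER_CUBIC))
u=np.array([np.cos(1.808),np.sin(1.808)]); n=np.array([-u[1],u[0]])
D=W[...,:2]-np.array(o['tool_pos'][:2]); a=D@u; b=D@n
hsv=cv2.cvtColor(p,cv2.COLOR_RGB2HSV).astype(int)
m=(a>.04)&(a<.14)&(abs(b)<.02)&(W[...,2]>.07)&(W[...,2]<.1)&(hsv[...,1]<60)
for lo in np.arange(.04,.14,.01):
    k=m&(a>=lo)&(a<lo+.01)
    if k.any(): print(round(lo,3),k.sum(),'lat',b[k].mean().round(4),b[k].min().round(4),b[k].max().round(4),'z',np.percentile(W[k][:,2],[50,98]).round(4),a[k].max().round(4))
m=(np.hypot(W[...,0]-.569,W[...,1]-.049)<.035)&(W[...,2]>.066)&(W[...,2]<.12)&(hsv[...,1]>70); print('eye',m.sum(),'along',a[m].min(),a[m].max(),'lat',b[m].min(),b[m].max(),'z',W[m][:,2].max(),W[m].mean(0))
P=W[m];T=P[P[:,2]>.09]; print(cv2.minAreaRect((T[:,:2]*1000).astype(np.float32)),(np.array(cv2.minAreaRect((T[:,:2]*1000).astype(np.float32))[0])/1000-o['tool_pos'][:2])@n)
```

```text
[ 0.60440492 -0.10108175  0.08339213] 0.012300262145399306
rot [-0.06 -0.03 -0.03] lin [-0.0001  0.0006  0.0044] F [ 0.4  0.4 -0.9]
0.04 401 lat -0.0005 -0.0047 0.0038 z [0.09   0.0916] 0.05
0.05 388 lat -0.0007 -0.0047 0.0037 z [0.0899 0.0916] 0.0599
0.06 410 lat -0.0005 -0.0046 0.0037 z [0.0898 0.0916] 0.0697
0.07 433 lat -0.0007 -0.0051 0.0037 z [0.0897 0.0914] 0.08
0.08 431 lat -0.0007 -0.0051 0.0036 z [0.0897 0.0916] 0.09
0.09 424 lat -0.0007 -0.0051 0.0036 z [0.0896 0.0915] 0.1
0.1 401 lat -0.0007 -0.0051 0.0036 z [0.0897 0.0914] 0.11
0.11 376 lat -0.001 -0.0051 0.0032 z [0.0896 0.0913] 0.12
0.12 53 lat -0.001 -0.0052 0.0032 z [0.0895 0.0911] 0.122Traceback (most recent call last):
  File "<stdin>", line 12, in <module>
    return umr_minimum(a, axis, None, out, keepdims, initial, where)
ValueError: zero-size array to reduction operation minimum which has no identity
```

View pics/w3c.png

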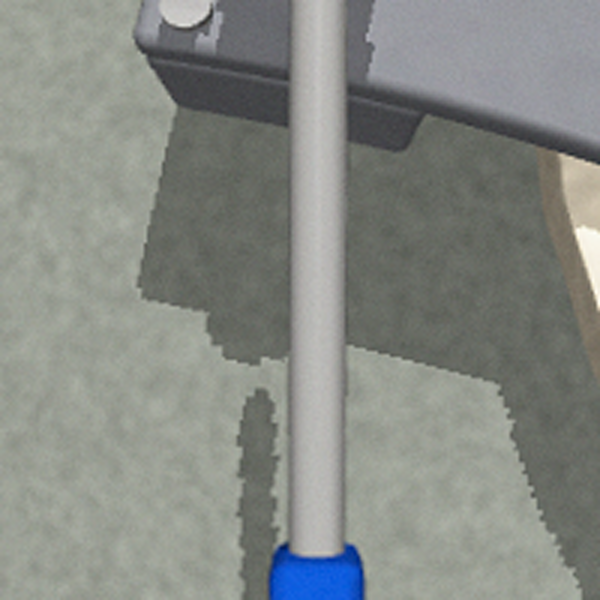

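The rod runs up the picture at column 318, and the eye is out of frame above. The rod's sideways offset from the eye axis is about 0.2 mm. It needs to go down 4 mm and then in.

Emit:
{"name": "jog_arm", "arguments": {
  "steps": [
    {"delta_rot":[0,0,0],"linear":[0,0,0.004],"grip":0.01},
    {"delta_rot":[0,0,0],"linear":[0,0,0],"grip":0.01},
    {"delta_rot":[0,0,0],"linear":[0,0,0],"grip":0.01},
    {"delta_rot":[0,0,0],"linear":[0.006,0,0],"grip":0.01},
    {"delta_rot":[0,0,0],"linear":[0.006,0,0],"grip":0.01},
    {"delta_rot":[0,0,0],"linear":[0.006,0,0],"grip":0.01},
    {"delta_rot":[0,0,0],"linear":[0.006,0,0],"grip":0.01},
    {"delta_rot":[0,0,0],"linear":[0,0,0],"grip":0.01}
  ]
}}

```text
t: 8.05
tool_pos: [0.599, -0.0758, 0.0791]
tool_rot: [-1.94, -2.47, 0.0]
contact_force: [-0.2, -0.4, -1.7]
opening: 0.0124
grip_force: 88.7
```

Run:
```python
from h import *
o=ctrl.get_obs(); print(o['tool_pos'],o['contact_force'])
c=[]
for n,(x,y) in(('scene',(250,165)),('side',(250,180))):
    p,d,o=grab(n,n+'1'); c.append(cv2.resize(p[y:y+60,x:x+60,::-1],(400,400),interpolation=cv2.INTER_CUBIC))
cv2.imwrite('pics/c2.png',np.hstack(c))
```

```text
[ 0.59899941 -0.07584988  0.07912435] [-0.19620552 -0.35199625 -1.68991432]
```

View pics/c2.png

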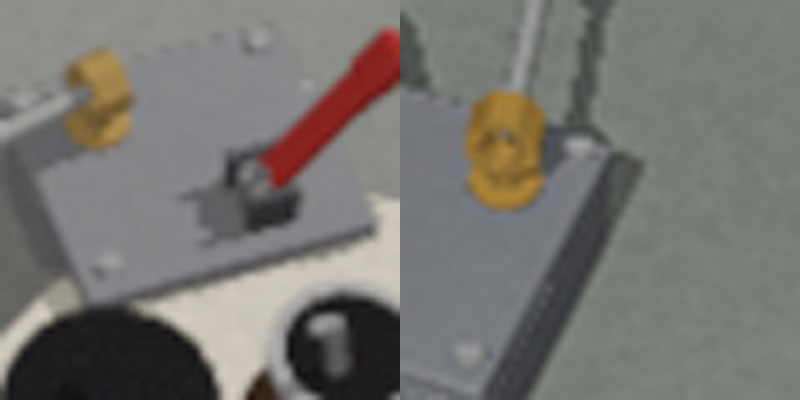

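The rod tip reaches the loop, at (85,95) left and (505,130) right, with no contact force. I push on 30 mm.

Emit:
{"name": "jog_arm", "arguments": {
  "steps": [
    {"delta_rot":[0,0,0],"linear":[0.006,0,0],"grip":0.01},
    {"delta_rot":[0,0,0],"linear":[0.006,0,0],"grip":0.01},
    {"delta_rot":[0,0,0],"linear":[0.006,0,0],"grip":0.01},
    {"delta_rot":[0,0,0],"linear":[0.006,0,0],"grip":0.01},
    {"delta_rot":[0,0,0],"linear":[0.006,0,0],"grip":0.01},
    {"delta_rot":[0,0,0],"linear":[0,0,0],"grip":0.01},
    {"delta_rot":[0,0,0],"linear":[0,0,0],"grip":0.01}
  ]
}}

```text
t: 8.85
tool_pos: [0.5923, -0.0476, 0.0793]
tool_rot: [1.941, 2.47, -0.0]
contact_force: [0.5, -0.3, -2.2]
opening: 0.0122
grip_force: 88.7
```

Run:
```python
from h import *
o=ctrl.get_obs(); print(o['tool_pos'],o['contact_force'],o['wrist_torque'])
x,y=.5692,.0484; u=np.array([np.cos(1.808),np.sin(1.808)]); D=np.array([x,y])-o['tool_pos'][:2]; print('along',D@u,'lat',D@[-u[1],u[0]])
# screw turning about the eye: per-row, tool turned +a about z, shift in tool axes before row's turn
r=.098
for a in(5,4,3,2,1): 
    A=np.radians(a); print(a,'lin before turn', (r*(1-np.cos(A))).round(5), (-r*np.sin(A)).round(5))
```

```text
[ 0.59226498 -0.04757861  0.07933379] [ 0.49806606 -0.25504371 -2.20973756] [-0.05212571  0.03984519 -0.01218942]
along 0.0987110386975098 lat -0.00013444810646959932
5 lin before turn 0.00037 -0.00854
4 lin before turn 0.00024 -0.00684
3 lin before turn 0.00013 -0.00513
2 lin before turn 6e-05 -0.00342
1 lin before turn 1e-05 -0.00171
```

Emit:
{"name": "jog_arm", "arguments": {
  "steps": [
    {"delta_rot":[0,0,5],"linear":[0.0004,-0.0086,0],"grip":0.01},
    {"delta_rot":[0,0,5],"linear":[0.0004,-0.0086,0],"grip":0.01},
    {"delta_rot":[0,0,5],"linear":[0.0004,-0.0086,0],"grip":0.01},
    {"delta_rot":[0,0,5],"linear":[0.0004,-0.0086,0],"grip":0.01},
    {"delta_rot":[0,0,5],"linear":[0.0004,-0.0086,0],"grip":0.01},
    {"delta_rot":[0,0,0],"linear":[0,0,0],"grip":0.01},
    {"delta_rot":[0,0,0],"linear":[0,0,0],"grip":0.01}
  ]
}}

```text
t: 9.55
tool_pos: [0.5498, -0.0488, 0.0796]
tool_rot: [2.428, 1.992, 0.0]
contact_force: [0.1, -0.2, -1.0]
opening: 0.0126
grip_force: 88.7
```

```bash
cat > st.py <<'E'
from h import *
o=ctrl.get_obs(); R=Rn.from_rotvec(o['tool_rot']).as_matrix(); psi=np.arctan2(R[1,0],R[0,0]); u=R[:2,0]; D=np.array([.5692,.0484])-o['tool_pos'][:2]
print('t',o['t'],'yaw',np.degrees(psi).round(2),'along',(D@u).round(4),'lat',(D@[-u[1],u[0]]).round(4),'z',o['tool_pos'][2].round(4),'tilt',R[:,2].round(4),'F',o['contact_force'].round(2),'M',o['wrist_torque'].round(3),'op',o['opening'].round(4))
E
python3 st.py
```

```text
Traceback (most recent call last):
  File "st.py", line 3, in <module>
    print('t',o['t'],'yaw',np.degrees(psi).round(2),'along',(D@u).round(4),'lat',(D@[-u[1],u[0]]).round(4),'z',o['tool_pos'][2].round(4),'tilt',R[:,2].round(4),'F',o['contact_force'].round(2),'M',o['wrist_torque'].round(3),'op',o['opening'].round(4))
                                                                                                                                                                                                                                    ^^^^^^^^^^^^^^^^^^
AttributeError: 'float' object has no attribute 'round'
```

```bash
sed -i "s/o\['opening'\].round(4)/round(o['opening'],4)/" st.py; python3 st.py
```

```text
t 9.55 yaw 78.73 along 0.0991 lat 0.0 z 0.0796 tilt [ 5.e-04 -2.e-04 -1.e+00] F [ 0.15 -0.23 -0.98] M [-0.063  0.019  0.06 ] op 0.0126
```

Emit:
{"name": "jog_arm", "arguments": {
  "steps": [
    {"delta_rot":[0,0,5],"linear":[0.0004,-0.0086,0],"grip":0.01},
    {"delta_rot":[0,0,5],"linear":[0.0004,-0.0086,0],"grip":0.01},
    {"delta_rot":[0,0,5],"linear":[0.0004,-0.0086,0],"grip":0.01},
    {"delta_rot":[0,0,0],"linear":[0,0,0],"grip":0.01}
  ]
}}

```text
t: 9.95
tool_pos: [0.5254, -0.0403, 0.0795]
tool_rot: [2.667, 1.658, 0.0]
contact_force: [0.6, -1.3, -2.5]
opening: 0.0124
grip_force: 88.7
```

```bash
python3 st.py
```

```text
t 9.95 yaw 63.73 along 0.099 lat 0.0 z 0.0795 tilt [ 9.e-04 -1.e-03 -1.e+00] F [ 0.61 -1.31 -2.5 ] M [-0.351 -0.073  0.011] op 0.0124
```

Emit:
{"name": "jog_arm", "arguments": {
  "steps": [
    {"delta_rot":[0,0,4],"linear":[0.0003,-0.0069,0],"grip":0.01},
    {"delta_rot":[0,0,4],"linear":[0.0003,-0.0069,0],"grip":0.01},
    {"delta_rot":[0,0,4],"linear":[0.0003,-0.0069,0],"grip":0.01},
    {"delta_rot":[0,0,4],"linear":[0.0003,-0.0069,0],"grip":0.01},
    {"delta_rot":[0,0,4],"linear":[0.0002,-0.0069,0],"grip":0.01},
    {"delta_rot":[0,0,0],"linear":[0,0,0],"grip":0.01}
  ]
}}

```text
t: 10.55
tool_pos: [0.4978, -0.02, 0.0795]
tool_rot: [2.914, 1.172, -0.001]
contact_force: [-0.7, -3.2, -1.3]
opening: 0.0127
grip_force: 88.8
```

```bash
python3 st.py
python3 - <<'E'
from h import *
c=[]
for n,(x,y) in(('scene',(240,155)),('side',(240,175))):
    p,d,o=grab(n,n+'2'); c.append(cv2.resize(p[y:y+60,x:x+60,::-1],(400,400),interpolation=cv2.INTER_CUBIC))
cv2.imwrite('pics/c3.png',np.hstack(c))
E
```

```text
t 10.55 yaw 43.81 along 0.0988 lat -0.0001 z 0.0795 tilt [ 1.0e-04 -1.3e-03 -1.0e+00] F [-0.72 -3.16 -1.28] M [-0.488  0.171  0.125] op 0.0127
```

View pics/c3.png

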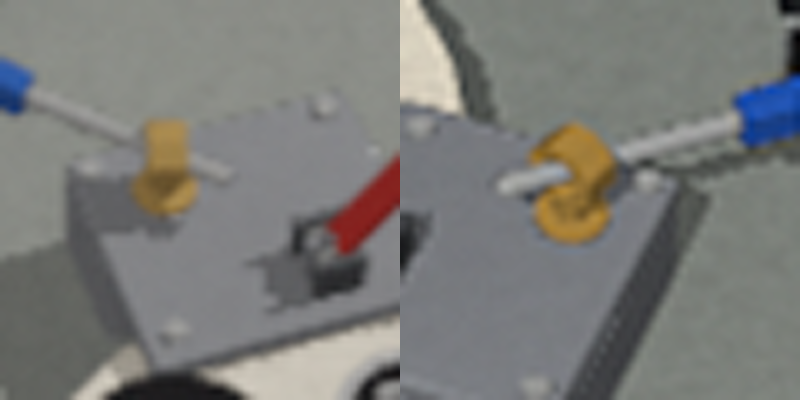

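The rod passes through the loop at (165,150) left and (570,175) right, and the eye has turned with it. I carry on.

Emit:
{"name": "jog_arm", "arguments": {
  "steps": [
    {"delta_rot":[0,0,4],"linear":[0.0002,-0.0069,0],"grip":0.01},
    {"delta_rot":[0,0,4],"linear":[0.0002,-0.0069,0],"grip":0.01},
    {"delta_rot":[0,0,4],"linear":[0.0002,-0.0069,0],"grip":0.01},
    {"delta_rot":[0,0,4],"linear":[0.0002,-0.0069,0],"grip":0.01},
    {"delta_rot":[0,0,4],"linear":[0.0002,-0.0069,0],"grip":0.01},
    {"delta_rot":[0,0,4],"linear":[0.0002,-0.0069,0],"grip":0.01},
    {"delta_rot":[0,0,4],"linear":[0.0002,-0.0069,0],"grip":0.01},
    {"delta_rot":[0,0,4],"linear":[0.0002,-0.0069,0],"grip":0.01},
    {"delta_rot":[0,0,4],"linear":[0.0002,-0.0069,0],"grip":0.01},
    {"delta_rot":[0,0,0],"linear":[0,0,0],"grip":0.01}
  ]
}}

```text
t: 11.65
tool_pos: [0.4713, 0.0354, 0.0795]
tool_rot: [3.134, 0.213, 0.001]
contact_force: [0.3, -2.0, -2.0]
opening: 0.0125
grip_force: 88.8
```

```bash
python3 st.py
```

```text
t 11.65 yaw 7.77 along 0.0987 lat -0.0004 z 0.0795 tilt [ 6.e-04 -4.e-04 -1.e+00] F [ 0.25 -1.98 -2.01] M [-0.458 -0.033 -0.005] op 0.0125
```

Emit:
{"name": "jog_arm", "arguments": {
  "steps": [
    {"delta_rot":[0,0,3],"linear":[0.0001,-0.0052,0],"grip":0.01},
    {"delta_rot":[0,0,3],"linear":[0.0001,-0.0052,0],"grip":0.01},
    {"delta_rot":[0,0,3],"linear":[0.0001,-0.0052,0],"grip":0.01},
    {"delta_rot":[0,0,3],"linear":[0.0001,-0.0052,0],"grip":0.01},
    {"delta_rot":[0,0,3],"linear":[0.0001,-0.0052,0],"grip":0.01},
    {"delta_rot":[0,0,3],"linear":[0.0001,-0.0052,0],"grip":0.01},
    {"delta_rot":[0,0,3],"linear":[0.0001,-0.0052,0],"grip":0.01},
    {"delta_rot":[0,0,0],"linear":[0,0,0],"grip":0.01}
  ]
}}

```text
t: 12.45
tool_pos: [0.4731, 0.0714, 0.0795]
tool_rot: [3.12, -0.361, 0.001]
contact_force: [1.3, -2.6, -1.6]
opening: 0.0127
grip_force: 88.7
```

```bash
cat >> st.py <<'E'
F=o['contact_force']; print('Flat',(F[:2]@[-u[1],u[0]]).round(2),'Faxial',(F[:2]@u).round(2))
E
python3 st.py
```

```text
t 12.45 yaw -13.2 along 0.0988 lat -0.0004 z 0.0795 tilt [ 9.e-04 -4.e-04 -1.e+00] F [ 1.32 -2.64 -1.57] M [-0.4   -0.191 -0.032] op 0.0127
Flat -2.27 Faxial 1.89
```

Slower now: 2° rows with a check every few rows.

Emit:
{"name": "jog_arm", "arguments": {
  "steps": [
    {"delta_rot":[0,0,2],"linear":[0.0001,-0.0034,0],"grip":0.01},
    {"delta_rot":[0,0,2],"linear":[0.0001,-0.0034,0],"grip":0.01},
    {"delta_rot":[0,0,2],"linear":[0.0001,-0.0034,0],"grip":0.01},
    {"delta_rot":[0,0,2],"linear":[0.0001,-0.0034,0],"grip":0.01},
    {"delta_rot":[0,0,0],"linear":[0,0,0],"grip":0.01}
  ]
}}

```text
t: 12.95
tool_pos: [0.4772, 0.0842, 0.0795]
tool_rot: [-3.088, 0.578, -0.001]
contact_force: [1.5, -1.9, -2.3]
opening: 0.0125
grip_force: 88.7
```

```bash
python3 st.py
python3 - <<'E'
from h import *
# eye yaw estimate from wrist view
p,d,o=grab('wrist','w4'); W=wworld(d,o['tool_pos'],o['tool_rot']); S=cv2.cvtColor(p,cv2.COLOR_RGB2HSV)[...,1]
m=(np.hypot(W[...,0]-.569,W[...,1]-.048)<.03)&(W[...,2]>.07)&(W[...,2]<.11)&(S>70); print(m.sum())
for n in('scene','side'):
    p,d,o=grab(n,n+'3'); W=world(n,d); h=cv2.cvtColor(p,cv2.COLOR_RGB2HSV); m=(np.hypot(W[...,0]-.569,W[...,1]-.048)<.03)&(W[...,2]>.09)&(W[...,2]<.11)&(h[...,1]>90)&(h[...,0]>10)&(h[...,0]<35)
    P=W[m]; print(n,len(P),cv2.minAreaRect((P[:,:2]*1000).astype(np.float32)) if len(P)>5 else '')
E
```

```text
t 12.95 yaw -21.2 along 0.0987 lat -0.0001 z 0.0795 tilt [ 8.e-04 -1.e-04 -1.e+00] F [ 1.52 -1.91 -2.34] M [-0.3   -0.233  0.105] op 0.0125
Flat -1.23 Faxial 2.11
2393
scene 42 ((569.4865112304688, 45.348270416259766), (16.571327209472656, 21.669469833374023), 5.293202877044678)
side 44 ((565.5360107421875, 53.213165283203125), (16.762752532958984, 20.61294174194336), 22.45291519165039)
```

```bash
cat > ew.py <<'E'
from h import *
import sys
p,d,o=grab('wrist',sys.argv[1]); W=wworld(d,o['tool_pos'],o['tool_rot']); S=cv2.cvtColor(p,cv2.COLOR_RGB2HSV)[...,1]
m=(np.hypot(W[...,0]-.569,W[...,1]-.048)<.03)&(W[...,2]>.066)&(W[...,2]<.11)&(S>70)
for t in(.088,.090,.092,.094):
    P=W[m&(W[...,2]>t)]; print(t,len(P),cv2.minAreaRect((P[:,:2]*1000).astype(np.float32)))
E
python3 ew.py w5; python3 st.py
```

```text
0.088 2145 ((569.54833984375, 48.91236114501953), (16.425575256347656, 26.83107566833496), 10.396471977233887)
0.09 1881 ((569.5686645507812, 48.84317398071289), (16.428110122680664, 24.980457305908203), 10.325288772583008)
0.092 1541 ((569.504638671875, 49.145111083984375), (16.41519546508789, 20.47576332092285), 10.445436477661133)
0.094 1209 ((569.4093017578125, 49.15385437011719), (16.372203826904297, 16.711450576782227), 8.906495094299316)
t 13.15 yaw -21.29 along 0.0988 lat 0.0 z 0.0795 tilt [ 0.0012 -0.     -1.    ] F [ 1.79 -2.   -2.69] M [-0.326 -0.359  0.097] op 0.0124
Flat -1.21 Faxial 2.39
```

The eye axis is 10.4° short of home, and the rod leads it by 31.7°. I turn about 8° and then creep.

Emit:
{"name": "jog_arm", "arguments": {
  "steps": [
    {"delta_rot":[0,0,2],"linear":[0.0001,-0.0034,0],"grip":0.01},
    {"delta_rot":[0,0,2],"linear":[0.0001,-0.0034,0],"grip":0.01},
    {"delta_rot":[0,0,1.5],"linear":[0,-0.0026,0],"grip":0.01},
    {"delta_rot":[0,0,1.5],"linear":[0,-0.0026,0],"grip":0.01},
    {"delta_rot":[0,0,1],"linear":[0,-0.0017,0],"grip":0.01},
    {"delta_rot":[0,0,0],"linear":[0,0,0],"grip":0.01}
  ]
}}

```text
t: 13.75
tool_pos: [0.483, 0.0967, 0.0796]
tool_rot: [3.039, -0.795, 0.002]
contact_force: [3.2, -2.3, -1.3]
opening: 0.0128
grip_force: 88.7
```

```bash
python3 ew.py w6; python3 st.py
```

```text
0.088 2142 ((569.7246704101562, 48.89677810668945), (16.693262100219727, 26.735469818115234), 2.163900852203369)
0.09 1874 ((569.7225952148438, 48.95211410522461), (16.693262100219727, 24.756149291992188), 2.163900852203369)
0.092 1559 ((569.7214965820312, 49.004150390625), (16.683937072753906, 20.186372756958008), 2.207756280899048)
0.094 1216 ((569.5046997070312, 49.24379348754883), (16.488950729370117, 16.575685501098633), 1.3008283376693726)
t 13.8 yaw -29.31 along 0.0988 lat 0.0001 z 0.0796 tilt [ 1.2e-03 -3.0e-04 -1.0e+00] F [ 3.08 -2.61 -1.51] M [-0.354 -0.549  0.204] op 0.0123
Flat -0.76 Faxial 3.96
```

Emit:
{"name": "jog_arm", "arguments": {
  "steps": [
    {"delta_rot":[0,0,0.7],"linear":[0,-0.0012,0],"grip":0.01},
    {"delta_rot":[0,0,0.7],"linear":[0,-0.0012,0],"grip":0.01},
    {"delta_rot":[0,0,0.6],"linear":[0,-0.001,0],"grip":0.01},
    {"delta_rot":[0,0,0],"linear":[0,0,0],"grip":0.01}
  ]
}}

```text
t: 14.2
tool_pos: [0.4847, 0.0997, 0.0796]
tool_rot: [3.024, -0.85, 0.002]
contact_force: [4.2, -2.8, -2.3]
opening: 0.0124
grip_force: 88.7
```

```bash
python3 ew.py w7; python3 st.py
```

```text
0.088 2139 ((569.6234741210938, 49.0634765625), (26.892200469970703, 16.589155197143555), 89.95520782470703)
0.09 1871 ((569.6234741210938, 49.081871032714844), (24.23525047302246, 16.589155197143555), 89.95520782470703)
0.092 1557 ((569.626953125, 49.280906677246094), (16.582962036132812, 20.463241577148438), 0.008854628540575504)
0.094 1213 ((569.5682983398438, 49.088958740234375), (16.40955924987793, 16.82512092590332), 0.23591302335262299)
t 14.25 yaw -31.37 along 0.0989 lat 0.0002 z 0.0796 tilt [ 1.1e-03 -4.0e-04 -1.0e+00] F [ 4.07 -3.3  -1.68] M [-0.434 -0.685  0.199] op 0.012
Flat -0.7 Faxial 5.19
```

Emit:
{"name": "jog_arm", "arguments": {
  "steps": [
    {"delta_rot":[0,0,0.5],"linear":[0,-0.0009,0],"grip":0.01},
    {"delta_rot":[0,0,0.5],"linear":[0,-0.0009,0],"grip":0.01},
    {"delta_rot":[0,0,0],"linear":[0,0,0],"grip":0.01}
  ]
}}

```text
t: 14.55
tool_pos: [0.4856, 0.1011, 0.0795]
tool_rot: [3.017, -0.876, 0.002]
contact_force: [4.4, -3.0, -1.3]
opening: 0.0125
grip_force: 88.7
```

```bash
python3 ew.py w8; python3 st.py
```

```text
0.088 2138 ((569.5342407226562, 48.94822692871094), (16.579423904418945, 26.99384307861328), 0.383225679397583)
0.09 1866 ((569.5328979492188, 49.13810729980469), (16.579423904418945, 24.56793975830078), 0.383225679397583)
0.092 1545 ((569.5330200195312, 49.12312698364258), (16.579423904418945, 20.52593421936035), 0.383225679397583)
0.094 1219 ((569.5311279296875, 49.411094665527344), (16.579423904418945, 17.157838821411133), 0.383225679397583)
t 14.6 yaw -32.36 along 0.0989 lat 0.0003 z 0.0795 tilt [ 9.e-04 -7.e-04 -1.e+00] F [ 4.45 -3.41 -1.66] M [-0.576 -0.618  0.176] op 0.0124
Flat -0.49 Faxial 5.58
```

Emit:
{"name": "jog_arm", "arguments": {
  "steps": [
    {"delta_rot":[0,0,0.7],"linear":[0,-0.0012,0],"grip":0.01},
    {"delta_rot":[0,0,0.7],"linear":[0,-0.0012,0],"grip":0.01},
    {"delta_rot":[0,0,0],"linear":[0,0,0],"grip":0.01}
  ]
}}

```text
t: 14.9
tool_pos: [0.4868, 0.103, 0.0795]
tool_rot: [3.005, -0.912, 0.002]
contact_force: [4.2, -4.2, -2.7]
opening: 0.0124
grip_force: 88.8
```

```bash
python3 ew.py w9; python3 st.py
```

```text
0.088 2134 ((569.6495361328125, 48.904964447021484), (16.51923370361328, 26.871971130371094), 0.010211320593953133)
0.09 1860 ((569.6634521484375, 49.18265151977539), (16.492572784423828, 23.74344825744629), 0.01693730056285858)
0.092 1542 ((569.6639404296875, 48.66631317138672), (21.310100555419922, 16.440387725830078), 89.740966796875)
0.094 1219 ((569.6299438476562, 48.92610168457031), (16.32271385192871, 16.775440216064453), 0.36131715774536133)
t 14.95 yaw -33.75 along 0.0989 lat 0.0004 z 0.0795 tilt [ 6.0e-04 -1.2e-03 -1.0e+00] F [ 3.14 -4.57 -1.42] M [-0.628 -0.586  0.286] op 0.0119
Flat -2.06 Faxial 5.15
```

The eye has stayed at 0° over the last 2.4° of rod turn while the load rose gently, so it is at its stop. I turn the rod back to mid-play and draw it out.

Emit:
{"name": "jog_arm", "arguments": {
  "steps": [
    {"delta_rot":[0,0,-4],"linear":[0.0002,0.0069,0],"grip":0.01},
    {"delta_rot":[0,0,-4],"linear":[0.0002,0.0069,0],"grip":0.01},
    {"delta_rot":[0,0,-4],"linear":[0.0002,0.0069,0],"grip":0.01},
    {"delta_rot":[0,0,-4],"linear":[0.0002,0.0069,0],"grip":0.01},
    {"delta_rot":[0,0,-4],"linear":[0.0002,0.0069,0],"grip":0.01},
    {"delta_rot":[0,0,-4],"linear":[0.0002,0.0069,0],"grip":0.01},
    {"delta_rot":[0,0,-4],"linear":[0.0002,0.0069,0],"grip":0.01},
    {"delta_rot":[0,0,-4],"linear":[0.0002,0.0069,0],"grip":0.01},
    {"delta_rot":[0,0,-1.7],"linear":[0,0.003,0],"grip":0.01},
    {"delta_rot":[0,0,0],"linear":[0,0,0],"grip":0.01}
  ]
}}

```text
t: 15.95
tool_pos: [0.4682, 0.0489, 0.0786]
tool_rot: [-3.14, 0.004, 0.005]
contact_force: [-0.1, -0.8, -1.6]
opening: 0.0125
grip_force: 88.8
```

```bash
python3 ew.py w10|head -2; python3 st.py
python3 - <<'E'
from h import *
z=np.load('pics/w10.npz'); p,d=z['p'],z['d']; W=wworld(d,z['pos'],z['rot']); S=cv2.cvtColor(p,cv2.COLOR_RGB2HSV)[...,1]
D=W-z['pos']; m=(D[...,0]>.04)&(D[...,0]<.085)&(abs(D[...,1])<.02)&(D[...,2]>-.015)&(D[...,2]<.03)&(S<60)
Q=W[m]; l=cv2.fitLine((Q[:,:2]*1000).astype(np.float32),cv2.DIST_HUBER,0,.01,.01).ravel(); print('shank yaw',np.degrees(np.arctan2(l[1],l[0])),l)
for a in(.04,.06,.075):
    k=m&(D[...,0]>=a)&(D[...,0]<a+.01); print(a,D[k].mean(0).round(4),np.percentile(D[k][:,2],98).round(4))
E
```

```text
0.088 2186 ((569.763427734375, 48.987850189208984), (26.735929489135742, 16.754899978637695), 89.85152435302734)
0.09 1900 ((569.6463012695312, 48.37773513793945), (24.993635177612305, 16.49060821533203), 89.69367980957031)
t 16.0 yaw -0.15 along 0.1008 lat -0.0004 z 0.0787 tilt [-0.0025  0.0013 -1.    ] F [-0.38 -0.1  -2.78] M [ 0.031  0.003 -0.031] op 0.0126
Flat -0.11 Faxial -0.38
shank yaw -0.16851148 [ 9.9999565e-01 -2.9410759e-03  5.3094312e+02  4.9336731e+01]
0.04 [0.045  0.0005 0.0062] 0.0079
0.06 [0.0651 0.0004 0.006 ] 0.0079
0.075 [0.08   0.0002 0.0059] 0.0078
```

Emit:
{"name": "jog_arm", "arguments": {
  "steps": [
    {"delta_rot":[0,0,0],"linear":[-0.01,0,0],"grip":0.01},
    {"delta_rot":[0,0,0],"linear":[-0.01,0,0],"grip":0.01},
    {"delta_rot":[0,0,0],"linear":[-0.015,0,0],"grip":0.01},
    {"delta_rot":[0,0,0],"linear":[-0.015,0,0],"grip":0.01},
    {"delta_rot":[0,0,0],"linear":[-0.015,0,0],"grip":0.01},
    {"delta_rot":[0,0,0],"linear":[-0.005,0,0],"grip":0.01},
    {"delta_rot":[0,0,0],"linear":[0,0,0],"grip":0.01}
  ]
}}

```text
t: 16.7
tool_pos: [0.3986, 0.0488, 0.0791]
tool_rot: [-3.141, 0.002, -0.0]
contact_force: [0.1, -0.1, -2.5]
opening: 0.0124
grip_force: 88.7
```

```bash
python3 ew.py w11|head -2; python3 st.py
python3 - <<'E'
from h import *
for n in('scene','side'):
    p,d=load(n+'3'); W=world(n,d); h=cv2.cvtColor(p,cv2.COLOR_RGB2HSV).astype(int)
    m=((h[...,0]<8)|(h[...,0]>172))&(h[...,1]>150)&(abs(W[...,0]-.629)<.03)&(W[...,1]>.09)&(W[...,1]<.2)&(W[...,2]>.06)&(W[...,2]<.16)
    P=W[m]; print(n,len(P),P.min(0).round(4),P.max(0).round(4)); l=cv2.fitLine(P[:,1:].astype(np.float32)*1000,cv2.DIST_HUBER,0,.01,.01).ravel(); print('angle',np.arctan2(l[1],l[0]),P.mean(0))
o=ctrl.get_obs(); plan(.524,.11,.17,0)
E
```

```text
0.088 0 ((0.0, 0.0), (0.0, 0.0), 0.0)
0.09 0 ((0.0, 0.0), (0.0, 0.0), 0.0)
t 16.75 yaw -0.06 along 0.1699 lat -0.0002 z 0.0794 tilt [ 8.e-04  1.e-04 -1.e+00] F [-0.87 -0.18 -1.19] M [0.019 0.014 0.022] op 0.0125
Flat -0.18 Faxial -0.87
scene 144 [0.6206 0.1009 0.0766] [0.6403 0.1509 0.1439]
angle 0.91751504 [0.63065196 0.12598407 0.11377765]
side 57 [0.6159 0.1055 0.0808] [0.6339 0.1564 0.1404]
angle 0.89565957 [0.62124869 0.14098559 0.12346813]
rot [-0.   -0.05 -0.06] lin [ 0.1247 -0.0612 -0.0906] F [-0.9 -0.2 -1.2]
```

Emit:
{"name": "jog_arm", "arguments": {
  "steps": [
    {"delta_rot":[0,0,0],"linear":[0,0,-0.03],"grip":0.01},
    {"delta_rot":[0,0,0],"linear":[0,0,-0.03],"grip":0.01},
    {"delta_rot":[0,0,0],"linear":[0,0,-0.03],"grip":0.01},
    {"delta_rot":[0,0,0],"linear":[0.025,-0.012,0],"grip":0.01},
    {"delta_rot":[0,0,0],"linear":[0.025,-0.012,0],"grip":0.01},
    {"delta_rot":[0,0,0],"linear":[0.025,-0.012,0],"grip":0.01},
    {"delta_rot":[0,0,0],"linear":[0.025,-0.012,0],"grip":0.01},
    {"delta_rot":[0,0,0],"linear":[0.025,-0.012,0],"grip":0.01},
    {"delta_rot":[0,0,0],"linear":[0,0,0],"grip":0.01},
    {"delta_rot":[0,0,0],"linear":[0,0,0],"grip":0.01}
  ]
}}

```text
t: 17.75
tool_pos: [0.5248, 0.1086, 0.1688]
tool_rot: [3.141, -0.001, -0.002]
contact_force: [0.0, 0.9, -2.0]
opening: 0.0125
grip_force: 88.7
```

```bash
python3 -c "
from h import *
plan(.524,.1215,.1333,0)"
```

```text
rot [ 0.01  0.08 -0.04] lin [-0.0008 -0.0129  0.0355] F [ 0.   0.9 -2. ]
```

Emit:
{"name": "jog_arm", "arguments": {
  "steps": [
    {"delta_rot":[0,0,0],"linear":[0,-0.0065,0.018],"grip":0.01},
    {"delta_rot":[0,0,0],"linear":[0,-0.0065,0.018],"grip":0.01},
    {"delta_rot":[0,0,0],"linear":[0,-0.0065,0.0027],"grip":0.01},
    {"delta_rot":[0,0,0],"linear":[0,-0.0061,0.0036],"grip":0.01},
    {"delta_rot":[0,0,0],"linear":[0,-0.0061,0.0036],"grip":0.01},
    {"delta_rot":[0,0,0],"linear":[0,-0.0052,0.0047],"grip":0.01},
    {"delta_rot":[0,0,0],"linear":[0,-0.0052,0.0047],"grip":0.01},
    {"delta_rot":[0,0,0],"linear":[0,0,0],"grip":0.01}
  ]
}}

```text
t: 18.55
tool_pos: [0.5248, 0.1513, 0.1138]
tool_rot: [-3.141, 0.001, -0.001]
contact_force: [1.0, -2.0, -1.5]
opening: 0.0125
grip_force: 88.9
```

```bash
python3 st.py
python3 - <<'E'
from h import *
c=[]
for n,(x,y) in(('scene',(240,145)),('side',(210,165))):
    p,d,o=grab(n,n+'4'); c.append(cv2.resize(p[y:y+75,x:x+75,::-1],(400,400),interpolation=cv2.INTER_CUBIC))
cv2.imwrite('pics/c4.png',np.hstack(c)); plan(.524,.1505,.1138,0)
E
```

```text
t 18.55 yaw -0.02 along 0.0445 lat -0.1029 z 0.1138 tilt [ 9.e-04  8.e-04 -1.e+00] F [ 1.05 -1.99 -1.46] M [-0.165 -0.045 -0.102] op 0.0125
Flat -1.99 Faxial 1.05
rot [-0.06 -0.03 -0.02] lin [-0.0007  0.0007  0.0004] F [-0.3 -0.7 -2.3]
```

View pics/c4.png

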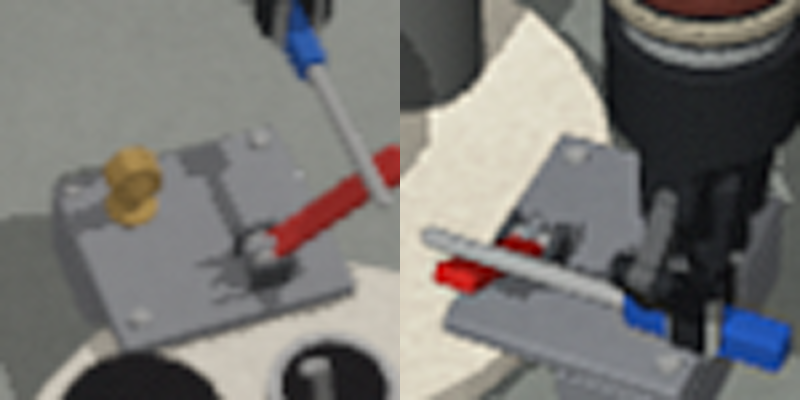

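The shank lies across the lever near its pad, at (375,185) left and (470,255) right, and is pressing it down. The eye at (133,180) faces home. I press on along the arc.

Emit:
{"name": "jog_arm", "arguments": {
  "steps": [
    {"delta_rot":[0,0,0],"linear":[0,-0.0042,0.0057],"grip":0.01},
    {"delta_rot":[0,0,0],"linear":[0,-0.0042,0.0057],"grip":0.01},
    {"delta_rot":[0,0,0],"linear":[0,-0.003,0.0064],"grip":0.01},
    {"delta_rot":[0,0,0],"linear":[0,-0.003,0.0064],"grip":0.01},
    {"delta_rot":[0,0,0],"linear":[0,-0.0016,0.0064],"grip":0.01},
    {"delta_rot":[0,0,0],"linear":[0,-0.0016,0.005],"grip":0.01},
    {"delta_rot":[0,0,0],"linear":[0,0,0],"grip":0.01}
  ]
}}

```text
t: 19.35
tool_pos: [0.5238, 0.1687, 0.0772]
tool_rot: [-3.141, 0.001, 0.003]
contact_force: [0.8, -0.8, -0.2]
opening: 0.0123
grip_force: 88.9
```

```bash
python3 st.py; python3 -c "
from h import *
plan(.524,.1685,.0752,0)"
```

```text
t 19.35 yaw -0.03 along 0.0455 lat -0.1202 z 0.0772 tilt [-1.9e-03  6.0e-04 -1.0e+00] F [ 0.77 -0.82 -0.22] M [-0.016 -0.201 -0.037] op 0.0123
Flat -0.82 Faxial 0.77
rot [-0.04  0.11 -0.03] lin [0.0002 0.0002 0.002 ] F [ 0.8 -0.8 -0.2]
```

Emit:
{"name": "jog_arm", "arguments": {
  "steps": [
    {"delta_rot":[0,0,0],"linear":[0,0,0.001],"grip":0.01},
    {"delta_rot":[0,0,0],"linear":[0,0,0.001],"grip":0.01},
    {"delta_rot":[0,0,0],"linear":[0,0,0],"grip":0.01}
  ]
}}

```text
t: 19.65
tool_pos: [0.524, 0.1684, 0.0761]
tool_rot: [-3.141, 0.001, 0.002]
contact_force: [-1.4, -0.0, -1.1]
opening: 0.0123
grip_force: 88.9
```

Emit:
{"name": "jog_arm", "arguments": {
  "steps": [
    {"delta_rot":[0,0,0],"linear":[0,0,0.0007],"grip":0.01},
    {"delta_rot":[0,0,0],"linear":[0,0,0.0007],"grip":0.01},
    {"delta_rot":[0,0,0],"linear":[0,0,0],"grip":0.01}
  ]
}}

```text
t: 19.95
tool_pos: [0.5245, 0.1683, 0.075]
tool_rot: [-3.141, 0.002, 0.0]
contact_force: [-1.1, -0.2, 0.5]
opening: 0.0123
grip_force: 89.0
```

```bash
cat > lev.py <<'E'
from h import *
import sys
for n in sys.argv[1:]:
    if n=='wrist': p,d,o=grab(n,'lv'); W=wworld(d,o['tool_pos'],o['tool_rot'])
    else: p,d,o=grab(n,'lv'+n); W=world(n,d)
    h=cv2.cvtColor(p,cv2.COLOR_RGB2HSV).astype(int)
    m=((h[...,0]<8)|(h[...,0]>172))&(h[...,1]>150)&(abs(W[...,0]-.629)<.03)&(W[...,1]>.09)&(W[...,1]<.21)&(W[...,2]>.05)&(W[...,2]<.16)
    P=W[m]; print(n,len(P))
    if len(P)<20: continue
    print(P.min(0).round(4),P.max(0).round(4))
    for y in np.arange(.1,.2,.01):
        k=P[(P[:,1]>=y)&(P[:,1]<y+.01)]
        if len(k)>2: print(round(y+.005,3),len(k),np.percentile(k[:,2],[50,90]).round(4))
E
python3 st.py; python3 lev.py wrist
```

```text
t 19.95 yaw -0.06 along 0.0449 lat -0.1199 z 0.075 tilt [-1.e-04  2.e-04 -1.e+00] F [-1.08 -0.23  0.5 ] M [0.165 0.069 0.109] op 0.0123
Flat -0.23 Faxial -1.08
wrist 4573
[0.6187 0.1049 0.0553] [0.6418 0.1873 0.0768]
0.105 161 [0.0728 0.0738]
0.115 570 [0.0729 0.0739]
0.125 589 [0.0729 0.0738]
0.135 625 [0.0729 0.0738]
0.145 639 [0.0728 0.0738]
0.155 659 [0.0729 0.0739]
0.165 254 [0.0729 0.0739]
0.175 545 [0.0738 0.0748]
0.185 531 [0.0737 0.0746]
```

Emit:
{"name": "jog_arm", "arguments": {
  "steps": [
    {"delta_rot":[0,0,0],"linear":[0,0,0.0008],"grip":0.01},
    {"delta_rot":[0,0,0],"linear":[0,0,0.0007],"grip":0.01},
    {"delta_rot":[0,0,0],"linear":[0,0,0],"grip":0.01}
  ]
}}

```text
t: 20.3
tool_pos: [0.5246, 0.1682, 0.0738]
tool_rot: [-3.142, 0.002, -0.0]
contact_force: [-2.7, 0.8, 2.5]
opening: 0.0128
grip_force: 89.4
```

```bash
python3 st.py; python3 lev.py wrist; python3 -c "
from h import *
plan(.394,-.299,.011,-.0635)"
```

```text
t 20.3 yaw -0.06 along 0.0447 lat -0.1198 z 0.0738 tilt [ 2.e-04  1.e-04 -1.e+00] F [-2.69  0.76  2.52] M [0.037 0.128 0.048] op 0.0128
Flat 0.76 Faxial -2.69
wrist 4663
[0.6186 0.1047 0.0551] [0.6412 0.187  0.0761]
0.105 176 [0.0727 0.0737]
0.115 575 [0.0728 0.0738]
0.125 600 [0.0729 0.0738]
0.135 631 [0.0729 0.0737]
0.145 648 [0.0729 0.0737]
0.155 664 [0.0729 0.0739]
0.165 255 [0.0729 0.0737]
0.175 575 [0.0738 0.0748]
0.185 539 [0.0736 0.0747]
rot [-0.01 -0.01  3.58] lin [-0.1007  0.4746  0.0628] F [-2.9  0.2  3.4]
```

The lever arm reads level, and pressing 1.2 mm further only raised the force, so it is shut. I lift and return to the tray.

Emit:
{"name": "jog_arm", "arguments": {
  "steps": [
    {"delta_rot":[0,0,0],"linear":[0,0,-0.01],"grip":0.01},
    {"delta_rot":[0,0,0],"linear":[0,0,-0.03],"grip":0.01},
    {"delta_rot":[0,0,0],"linear":[0,0,-0.035],"grip":0.01},
    {"delta_rot":[0,0,0],"linear":[0,0,-0.035],"grip":0.01},
    {"delta_rot":[0,0,0],"linear":[-0.03,0,0],"grip":0.01},
    {"delta_rot":[0,0,0],"linear":[-0.03,0,0],"grip":0.01},
    {"delta_rot":[0,0,0],"linear":[-0.03,0,0],"grip":0.01},
    {"delta_rot":[0,0,3.6],"linear":[-0.02,0,0],"grip":0.01},
    {"delta_rot":[0,0,0],"linear":[0,0.04,0],"grip":0.01},
    {"delta_rot":[0,0,0],"linear":[0,0.04,0],"grip":0.01}
  ]
}}

```text
t: 21.35
tool_pos: [0.4086, 0.0883, 0.1836]
tool_rot: [3.14, -0.095, 0.001]
contact_force: [2.1, 0.8, -2.2]
opening: 0.0126
grip_force: 88.9
```

Emit:
{"name": "jog_arm", "arguments": {
  "steps": [
    {"delta_rot":[0,0,0],"linear":[0,0.04,0],"grip":0.01},
    {"delta_rot":[0,0,0],"linear":[0,0.04,0],"grip":0.01},
    {"delta_rot":[0,0,0],"linear":[0,0.04,0],"grip":0.01},
    {"delta_rot":[0,0,0],"linear":[0,0.04,0],"grip":0.01},
    {"delta_rot":[0,0,0],"linear":[0,0.04,0],"grip":0.01},
    {"delta_rot":[0,0,0],"linear":[0,0.04,0],"grip":0.01},
    {"delta_rot":[0,0,0],"linear":[0,0.04,0],"grip":0.01},
    {"delta_rot":[0,0,0],"linear":[0,0.04,0],"grip":0.01},
    {"delta_rot":[0,0,0],"linear":[0,0,0],"grip":0.01},
    {"delta_rot":[0,0,0],"linear":[0,0,0],"grip":0.01}
  ]
}}

```text
t: 22.35
tool_pos: [0.3885, -0.2314, 0.1834]
tool_rot: [-3.139, 0.104, 0.001]
contact_force: [0.5, -0.5, -1.1]
opening: 0.0121
grip_force: 89.1
```

Run:
```python
from h import *
plan(.395,-.312,.03,-.0635)
p,d,o=grab('wrist','w12'); W=wworld(d,o['tool_pos'],o['tool_rot']); S=cv2.cvtColor(p,cv2.COLOR_RGB2HSV)[...,1]
R=Rn.from_rotvec(o['tool_rot']).as_matrix(); D=(W-o['tool_pos'])@R; D[...,2]*=-1
m=(D[...,0]>.04)&(D[...,0]<.135)&(abs(D[...,1])<.02)&(D[...,2]>-.02)&(D[...,2]<.03)&(S<60)
for a in(.04,.06,.08,.1,.115):
    k=m&(D[...,0]>=a)&(D[...,0]<a+.01); print(a,D[k].mean(0).round(4),np.percentile(D[k][:,2],98).round(4))
h=cv2.cvtColor(p,cv2.COLOR_RGB2HSV).astype(int)
b=(W[...,2]>.016)&(W[...,2]<.024)&(h[...,0]>3)&(h[...,0]<20)&(h[...,1]>90)&(abs(W[...,0]-.436)<.14)&(abs(W[...,1]+.323)<.1); P=W[b]; print(len(P),cv2.minAreaRect((P[:,:2]*1000).astype(np.float32)))
```

```text
rot [-0.04  0.04 -0.15] lin [0.0116 0.08   0.1534] F [ 0.5 -0.5 -1.1]
0.04 [ 0.045  -0.0006  0.0064] 0.0082
0.06 [ 0.0652 -0.0004  0.0063] 0.0081
0.08 [ 0.085  -0.0004  0.0062] 0.0085
0.1 [ 0.105  -0.0004  0.0061] 0.0083
0.115 [ 1.181e-01 -1.000e-04  6.000e-03] 0.0079
3255 ((434.89794921875, -322.89935302734375), (150.40809631347656, 239.61216735839844), 86.21111297607422)
```

Emit:
{"name": "jog_arm", "arguments": {
  "steps": [
    {"delta_rot":[0,0,0],"linear":[0.0058,0.04,0.01],"grip":0.01},
    {"delta_rot":[0,0,0],"linear":[0.0058,0.04,0.02],"grip":0.01},
    {"delta_rot":[0,0,0],"linear":[0,0,0.04],"grip":0.01},
    {"delta_rot":[0,0,0],"linear":[0,0,0.04],"grip":0.01},
    {"delta_rot":[0,0,0],"linear":[0,0,0.03],"grip":0.01},
    {"delta_rot":[0,0,0],"linear":[0,0,0.01],"grip":0.01},
    {"delta_rot":[0,0,0],"linear":[0,0,0],"grip":0.01},
    {"delta_rot":[0,0,0],"linear":[0,0,0],"grip":0.01}
  ]
}}

```text
t: 23.2
tool_pos: [0.3967, -0.3119, 0.0352]
tool_rot: [3.138, -0.099, 0.003]
contact_force: [1.6, 0.0, -1.3]
opening: 0.0123
grip_force: 89.3
```

```bash
python3 -c "
from h import *
plan(.395,-.312,.011,-.0635)"
```

```text
rot [ 0.11 -0.12  0.04] lin [-0.0016  0.0003  0.0242] F [ 1.6  0.  -1.3]
```

Emit:
{"name": "jog_arm", "arguments": {
  "steps": [
    {"delta_rot":[0,0,0],"linear":[0,0,0.009],"grip":0.01},
    {"delta_rot":[0,0,0],"linear":[0,0,0.008],"grip":0.01},
    {"delta_rot":[0,0,0],"linear":[0,0,0.005],"grip":0.01},
    {"delta_rot":[0,0,0],"linear":[0,0,0.001],"grip":0.01},
    {"delta_rot":[0,0,0],"linear":[0,0,0],"grip":0.01}
  ]
}}

```text
t: 23.7
tool_pos: [0.3955, -0.3116, 0.011]
tool_rot: [-3.14, 0.1, 0.0]
contact_force: [-2.6, 1.4, 4.2]
opening: 0.0124
grip_force: 90.1
```

```bash
python3 st.py
```

```text
t 23.7 yaw -3.67 along 0.1503 lat 0.3704 z 0.011 tilt [-2.e-04  3.e-04 -1.e+00] F [-2.64  1.43  4.23] M [0.392 0.268 0.065] op 0.0124
Flat 1.26 Faxial -2.73
```

Contact with the tray floor. I release to 40 mm and rise.

Emit:
{"name": "jog_arm", "arguments": {
  "steps": [
    {"delta_rot":[0,0,0],"linear":[0,0,0],"grip":0.025},
    {"delta_rot":[0,0,0],"linear":[0,0,0],"grip":0.035},
    {"delta_rot":[0,0,0],"linear":[0,0,0],"grip":0.035},
    {"delta_rot":[0,0,0],"linear":[0,0,0],"grip":0.035},
    {"delta_rot":[0,0,0],"linear":[0,0,-0.01],"grip":0.035},
    {"delta_rot":[0,0,0],"linear":[0,0,-0.03],"grip":0.035},
    {"delta_rot":[0,0,0],"linear":[0,0,-0.04],"grip":0.035},
    {"delta_rot":[0,0,0],"linear":[0,0,-0.05],"grip":0.035},
    {"delta_rot":[0,0,0],"linear":[0,0,-0.05],"grip":0.035},
    {"delta_rot":[0,0,0],"linear":[0,0,-0.03],"grip":0.035}
  ]
}}

```text
t: 24.7
tool_pos: [0.3965, -0.3125, 0.2264]
tool_rot: [3.135, -0.1, 0.008]
contact_force: [0.8, -0.6, -0.0]
opening: 0.035
grip_force: 0.0
```

Emit:
{"name": "jog_arm", "arguments": {
  "steps": [
    {"delta_rot":[0,0,0],"linear":[0,0,0],"grip":0.035},
    {"delta_rot":[0,0,0],"linear":[0,0,0],"grip":0.035}
  ]
}}

```text
t: 24.9
tool_pos: [0.3957, -0.3117, 0.2219]
tool_rot: [3.138, -0.1, 0.003]
contact_force: [-0.0, -0.0, -0.5]
opening: 0.0351
grip_force: 0.0
```

```bash
python3 rodm.py w13; python3 lev.py scene side
python3 - <<'E'
from h import *
grab('scene','sc9'); W2=world('scene',load('sc9')[1]); W0=world('scene',load('scene0')[1])
for W in(W0,W2):
    m=(W[...,2]>.150)&(W[...,2]<.166)&(W[...,0]>.62)&(W[...,0]<.95)&(abs(W[...,1]-.05)<.25); n,l,s,c=cv2.connectedComponentsWithStats(m.astype(np.uint8))
    for k in range(1,n):
        if s[k,4]>40: print(W[l==k].mean(0).round(4))
cv2.imwrite('pics/fin.png',cv2.resize(cv2.imread('pics/sc9.png'),(800,600)))
E
```

```text
735 [0.0211 0.0228 0.2519]
handle ((407.251953125, -312.50335693359375), (78.6712417602539, 105.54772186279297), 32.677371978759766)
shank 564 [ 0.4753 -0.3163  0.0176] [ 0.4296 -0.323   0.0139] [ 0.5227 -0.2494  0.0209] yaw -0.065099575 [ 9.9788177e-01 -6.5053605e-02  4.6615292e+02 -3.1605014e+02]
[ 0.39571326 -0.31170638  0.22188561] [ 3.13824586e+00 -1.00245616e-01  2.74180971e-03]
scene 131
[0.6206 0.1069 0.0696] [0.6389 0.182  0.0793]
0.105 3 [0.0741 0.0743]
0.115 15 [0.0759 0.0785]
0.125 18 [0.0763 0.0781]
0.135 17 [0.0748 0.078 ]
0.145 15 [0.0752 0.0771]
0.155 18 [0.0751 0.0771]
0.165 20 [0.0755 0.0781]
0.175 20 [0.0755 0.0774]
0.185 5 [0.0752 0.0761]
side 201
[0.6165 0.1047 0.0553] [0.642  0.1895 0.0765]
0.105 8 [0.0721 0.0744]
0.115 23 [0.0728 0.0749]
0.125 23 [0.073  0.0742]
0.135 20 [0.0727 0.0745]
0.145 21 [0.0725 0.0744]
0.155 23 [0.0727 0.074 ]
0.165 24 [0.0729 0.0747]
0.175 28 [0.0734 0.0752]
0.185 31 [0.0724 0.0748]
[0.7635 0.168  0.1516]
[ 0.7544 -0.0217  0.153 ]
[0.7619 0.1696 0.1515]
[ 0.7489 -0.0186  0.1533]
```

View pics/fin.png

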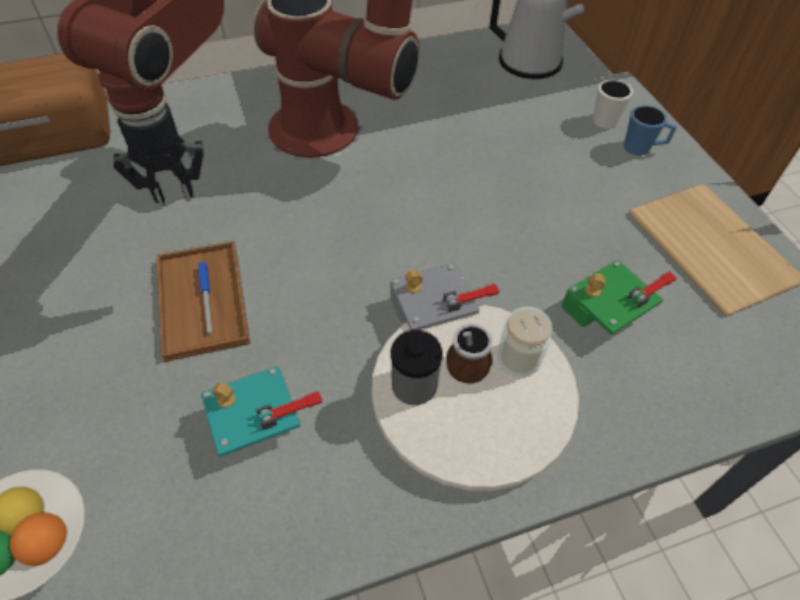

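The final picture shows the rod lying in the tray at (205,297). The eye at (413,280) is turned home, the lever at (475,297) is shut, and the three vessels are where they were. I hand in.

```bash
python3 -c "
from station import ctrl
print(ctrl.finish_job())"
```

```text
the job is handed in; nothing more can be done
None
```

I handed the job in at about 25 s: the eye measured home against its stop, the lever measured shut, the rod is back in the tray, and the gourd, jar and canister look unmoved; no verdict came back.

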